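# Tip a camera window out of its fitted block and stand it up for cleaning

### The arm

A 6-joint arm with a two-finger parallel gripper is mounted at the origin on the work surface. World frame = base frame: x ahead of the robot, y to its left, z up, the work surface at z = 0. Lengths are in m, angles in rad, forces in N, time in s.
With the tool pointing down it reaches from about 0.425 to 0.95 m from the base axis. Payload 3.5 kg.
Tool frame: the origin (TCP) lies between the finger pads; the fingertips stand 17 mm ahead of it and the grasp point (between the pads) lies 2 mm behind it (ctrl.tip_reach is the distance from the TCP to the fingertips, in m); z points along the fingers, y is the direction in which the jaws open and shut (so a half turn about z gives the same grasp; the last joint's range is limited). The gripper opens to 85 mm and grips with 20 to 120 N. Pads are 22 mm wide; open, the fingers measure 114 mm over their backs; the gripper's body (76 mm by 85 mm) begins 54 mm behind the grasp point. The pads swing forward as they close: fully open they stand 13 mm farther back than shut.
Start: joints at [-1.452, 0.286, 1.577, -0, 1.279, -0.15], TCP at [0.179, -0.651, 0.248] pointing down, gripper open.
Joint ranges: [-2.77, 2.77], [-0.9, 2.22], [0.21, 2.48], [-1.53, 4.67], [0.24, 2.81], [-2.84, 2.84]. Speed limits (rad/s): [2.79, 2.79, 3.14, 3.14, 3.14, 3.14].

### API

Orientations are given as a unit quaternion [x, y, z, w].
In Python, from plant import monitor, imaging, workorder, ctrl gives the robot as it stands.
- The arm moves only by the tool send_rows, never from a script. Its argument "rows" is a list of rows, each a list of 4 numbers: the shift along the world's x, y, z normalised to -1 to 1, where 1 is 0.3 m, then the turn about the world's z normalised to -1 to 1, where 1 is 360 degrees. A call has 1 to 20 rows; each row is the pose to reach, as a shift and turn from the pose commanded when the call began, turning the shorter way round; what a row does not reach only later rows make up. A row lasts 1/8 s, in which the tool goes at most 62.5 mm and 10.7 degrees, less where a joint would pass 70% of its speed; a pose out of reach is approached as far as the arm can. A call with a number of a shift or a turn outside -1 to 1 is refused whole. A call with a gripper value outside its range is refused whole. "jaw" is the closure, from 0 (fully open) to 1 (shut), set as the call begins (left out, the last holds). The fingers move at their own pace and stop on an object; "newtons" is the grip in N (left out, the last holds). Time passes only in rows, so rows that repeat a pose let the fingers close. It gives the time, the measured TCP pose, the force and the opening at its end, in the units of the state.
- monitor.get_state(): the state, without advancing time (a new reading comes with each control period).
- imaging.read_camera(name): name is "side" or "top"; returns the picture (480x640x3 uint8, red, green, blue); there is no depth.
- imaging.calibration(name): a dict with "intrinsics" (3x3 intrinsics, pixels), "dist_coeffs" ([k1, k2, p1, p2, k3] as OpenCV has them; the pictures are not rectified), "cam_to_world" (4x4, takes a point from camera to world coordinates). Camera axes: x right, y up, looking along -z (the intrinsics and any distortion apply to the point x, -y, -z); pixel columns grow to the right and rows downward; lengths in m; the calibration is good to about 2 mm. A picture is of the moment at which its call begins. calibration takes no time and is no camera call.
- workorder.sign_off(): hands the job in, once; it reports no verdict.
The state is a dict: "time": time; "qpos": joint angles; "dq": joint speeds; "joint_efforts": joint torques, N m; "eef_pos": TCP position; "tcp_rot": TCP orientation; "contact_force": force on the tool from outside, world axes, zero at the start; "wrist_torque": the same for the moment, N m; "opening": opening from 0.0 (shut) to 1.0 (fully open).
Only numpy, scipy, OpenCV 4.12 (cv2) and the standard library are available. Lean on these libraries where they do the work, as an engineer would, in place of code of your own. Each camera call takes 0.05 s, during which the arm holds its last target.

### The job

Free the round camera window that lies in the fitted block: lift the keeper bar out of its notches, shift it along the rails away from the light bar and drop it into the next pair of notches. Press the window down on the side over the hollow so that it tips and stays leaning against the pocket's back wall, then grip the raised edge, take the window out and stand it on edge in the slot of the cleaning stand, leaving it and the keeper released. Do not let the window fall on the bench, and leave the battery, screwdriver, spray can and mug where they are.

Things in the scene. Friction and masses are not known exactly. Their poses are not given: they have to be found in the camera images.
- block: Fixed grey block, its x from -62 to 95 mm, 152 mm wide, deck 66 mm high; place and yaw vary. Origin on the bench below the middle of the window's seat, z up, -x end roughly to the robot. Pocket open from above, y from -52 to 52: for x from -51.5 to 3 a flat shelf 54 mm high ending in an edge; beyond it a hollow slopes down 58 deg towards +x to the back wall. Front lip 3 mm above the shelf.
- pocket (a point): Point on the shelf's level at the block's x = y = 0, z = 54 mm; axes of the block. The middle of the window's underside lies here at the start (within 1 mm in x and y). For x below -15 mm and y within +-35 mm the shelf has a finger recess 10 mm deep, hidden under the flat window.
- home_notch (a point): Middle between the notches that hold the keeper at the start: block x = 0, y = 0, z = 66 mm (deck). Two rails on the deck (y from 58 to 74 mm on either side, 14 mm high, top at z = 80 mm) run along the block's x, each with two notches 29 mm long, cut down to the deck, at x = 0 and x = 68 mm.
- park_notch (a point): Middle between the next pair of notches, on the deck: block x = 68, y = 0, z = 66 mm; axes of the block. The keeper's origin must come here.
- press_side (a point): Point on top of the flat window, over the hollow: block x = 32, y = 0, z = 64 mm. Pressed here with a few newtons the window tips about the shelf's edge, comes to lie on the 58 deg slope, slides about 10 mm to the back wall and stays so by itself, its -x edge raised about 35 mm above the shelf. A fingertip has to follow it some 20 to 30 mm down.
- window: Loose round camera window: disc 100 mm in diameter, 10 mm thick, about 150 g, aluminium frame, black panes level with both faces. Origin: middle of its underside at the start, z its axis. It lies flat on the shelf, top 2 mm below the deck, nearly half of it jutting out over the hollow. It cannot be tipped while the keeper is over it.
- window_mid (a point): Centre of the window disc, 5 mm from either face; axes of the window.
- keeper: The loose keeper: a flat aluminium bar 148 mm long (its y), 24 mm wide (x), 8 mm thick, about 120 g, with an upright grip block in the middle, 14 mm (x) by 30 mm (y), from 8 to 34 mm above the bar's underside. Origin: middle of the underside. It lies across the pocket in the notches at home_notch, 2 mm above the window.
- keeper_grip (a point): Middle of the keeper's grip block, 24 mm above the bar's underside; axes of the keeper.
- stand: Fixed black cleaning stand, 64 x 124 mm, 48 mm high; place and yaw vary. Origin on the bench under its middle. One slot, 15 mm wide (its x), runs along its y between two walls 44 mm high with sloped lead-ins on top; floor 10 mm above the bench; end stops at y = +-49 mm, up to 34 mm high.
- slot_floor (a point): Middle of the slot's floor, 10 mm above the bench; axes of the stand. A window standing in the slot has its axis along the stand's x and its centre 50 mm above this point.
- battery: Bystander: grey battery pack, 90 x 64 x 49 mm; origin at the middle of its underside.
- driver: Bystander: screwdriver 180 mm long, lying; origin at the middle of its underside.
- spray: Bystander: aluminium spray can, 52 mm across, 150 mm high; origin at the middle of its underside.
- mug: Bystander: white mug, 80 mm across, 90 mm high; origin at the middle of its underside.
- light_bar (a point): Middle of a fixed round bar, 14 mm thick, that crosses above the block along its y, on two 12 mm posts at y = +-98 mm: block x = -54, z = 300 mm, so that a tool standing upright does not fit over the raised edge of the window.
- back_wall (a point): Top of the back wall's face in the pocket, at shelf height: block x = 54, y = 0, z = 54 mm. Below this the face leans inward by 14 deg; above it is upright to the deck.

How it is judged:
By the outcome, as a careful person would: the job done as asked, in the order asked, and still so for the second after the job is handed in, with the robot touching nothing.
It also fails if it takes over 69 s, if anything falls off the work surface, if the arm or the gripper's body presses on something with over 40 N, if the wrist force passes 120 N, or if a joint passes its speed limit or range.

## Working session

There is one attempt and no reset: what is moved stays moved. The work goes in short steps, Python scripts to look and compute and a tool call to move; the robot and the scene stay as the last step left them, time stands still between calls to the robot, and variables do not carry over. Pictures are saved under pics/ and viewed, and the job is handed in when it is done.

Besides the shell and the picture viewer there is one more tool, called after "Emit:" as name(argument=value, ...), one argument or row to a line, values as JSON. send_rows: Moves the arm, as the interface text tells. Scaled input: -1 to 1 covers 0.3 m each way for a shift and 360 degrees each way for a turn. Its arguments: {"type":"object","properties":{"rows":{"type":"array"},"jaw":{"type":"number"},"newtons":{"type":"number"}},"required":["rows"]}

```bash
ls; mkdir -p pics; python3 - <<'E'
from plant import monitor, imaging, workorder, ctrl
import cv2
print(monitor.get_state()); print(ctrl.tip_reach,[a for a in dir(ctrl) if a[0]!='_'])
for n in("side","top"):
    im=imaging.read_camera(n); cv2.imwrite(f"pics/{n}0.png",im[:,:,::-1]); c=imaging.calibration(n); print(c)
E
```

```text
pics
{'time': 0.0, 'qpos': array([-1.45198173e+00,  2.87168592e-01,  1.57817212e+00, -2.02947967e-06,
        1.27858748e+00, -1.50009499e-01]), 'dq': array([-0.00045899, -0.00129238, -0.00033765, -0.00037505,  0.00026499,
        0.00149461]), 'joint_efforts': array([-2.12762811e-04, -4.05977011e+01, -2.92628753e+01, -1.80180346e-04,
        5.79635191e-03,  5.33173505e-06]), 'eef_pos': array([ 0.17922709, -0.65013542,  0.24694782]), 'tcp_rot': array([ 9.90979578e-01,  1.34007884e-01,  1.72422097e-05, -1.16764156e-03]), 'contact_force': array([-0.29676965,  0.49540885, -0.0347605 ]), 'wrist_torque': array([0.0161267 , 0.01132906, 0.00284955]), 'opening': 0.996696991295225}
0.017 ['Unreachable', 'tip_reach']
{'intrinsics': array([[436.24316898,   0.        , 325.16311513],
       [  0.        , 436.24316898, 243.36064961],
       [  0.        ,   0.        ,   1.        ]]), 'dist_coeffs': array([-0.08508476,  0.        ,  0.        ,  0.        ,  0.        ]), 'cam_to_world': array([[-0.90407886,  0.31224993, -0.29179001,  0.27285931],
       [-0.42736194, -0.65769457,  0.62032219,  0.61743433],
       [ 0.00178686,  0.68552012,  0.72805149,  0.93885124],
       [ 0.        ,  0.        ,  0.        ,  1.        ]])}
{'intrinsics': array([[461.96875108,   0.        , 317.50391027],
       [  0.        , 461.96875108, 250.13269899],
       [  0.        ,   0.        ,   1.        ]]), 'dist_coeffs': array([-0.07596204,  0.        ,  0.        ,  0.        ,  0.        ]), 'cam_to_world': array([[ 8.15882275e-04,  9.86636818e-01, -1.62932881e-01,
         4.27421422e-01],
       [-9.99724072e-01, -3.02022488e-03, -2.32950046e-02,
        -9.73554025e-03],
       [-2.34758032e-02,  1.62906929e-01,  9.86362114e-01,
         1.09928820e+00],
       [ 0.00000000e+00,  0.00000000e+00,  0.00000000e+00,
         1.00000000e+00]])}
```

View pics/side0.png

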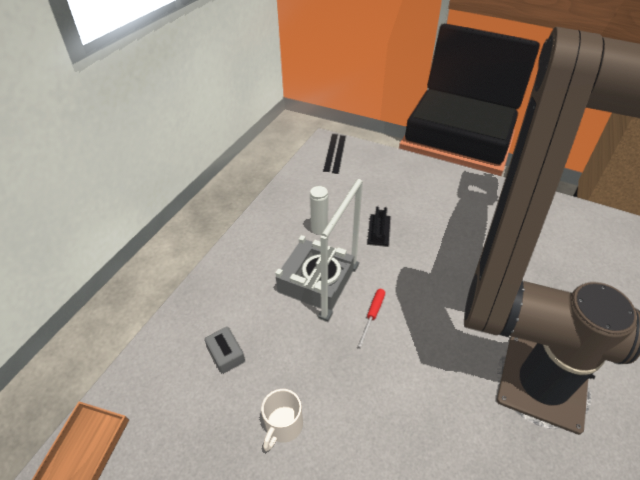

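View pics/top0.png

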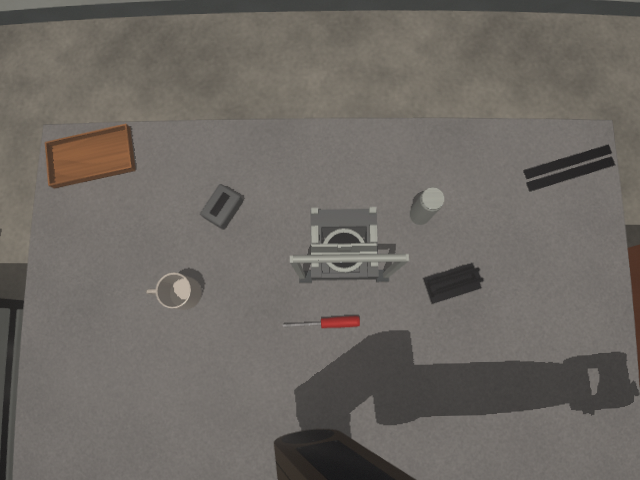

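The block is at about (345,245) in the top view with the light bar over it at row 258. The black stand is at (453,283), the can at (431,200), the mug at (173,290), the driver at (330,322) and the battery at (222,206). I'll enlarge the relevant parts.

```bash
cat > h.py <<'E'
import numpy as np, cv2
from plant import monitor, imaging
def ray(n,uv):
    c=imaging.calibration(n); p=cv2.undistortPoints(np.array(uv,float).reshape(-1,1,2),c['intrinsics'],c['dist_coeffs']).reshape(-1,2)
    T=c['cam_to_world']; d=np.c_[p[:,0],-p[:,1],-np.ones(len(p))]@T[:3,:3].T
    return T[:3,3],d
def onz(n,uv,z):
    o,d=ray(n,uv); return o+d*((z-o[2])/d[:,2])[:,None]
def proj(n,P):
    c=imaging.calibration(n);T=c['cam_to_world']; q=(np.array(P,float).reshape(-1,3)-T[:3,3])@T[:3,:3]
    q=q*[1,-1,-1]; return cv2.projectPoints(q,np.zeros(3),np.zeros(3),c['intrinsics'],c['dist_coeffs'])[0].reshape(-1,2)
def tri(uvs,uvt):
    o1,d1=ray('side',[uvs]);o2,d2=ray('top',[uvt]);d1=d1[0];d2=d2[0]
    s=np.linalg.lstsq(np.c_[d1,-d2],o2-o1,rcond=None)[0]; a=o1+s[0]*d1;b=o2+s[1]*d2
    return (a+b)/2,np.linalg.norm(a-b)
def snap(n,f,crop=None,k=1):
    im=imaging.read_camera(n)[:,:,::-1].copy(); cv2.imwrite(f'pics/{f}_raw.png',im)
    if crop: x,y,w,h=crop; im=cv2.resize(im[y:y+h,x:x+w],None,fx=k,fy=k,interpolation=cv2.INTER_CUBIC)
    cv2.imwrite(f'pics/{f}.png',im)
E
python3 - <<'E'
import cv2
a=cv2.imread('pics/top0.png');b=cv2.imread('pics/side0.png')
cv2.imwrite('pics/t1.png',cv2.resize(a[190:310,280:420],None,fx=5,fy=5,interpolation=cv2.INTER_CUBIC))
cv2.imwrite('pics/t2.png',cv2.resize(a[250:315,410:500],None,fx=7,fy=7,interpolation=cv2.INTER_CUBIC))
cv2.imwrite('pics/s1.png',cv2.resize(b[170:330,260:410],None,fx=3.7,fy=3.7,interpolation=cv2.INTER_CUBIC))
E
```

```text
(no output)
```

View pics/t1.png

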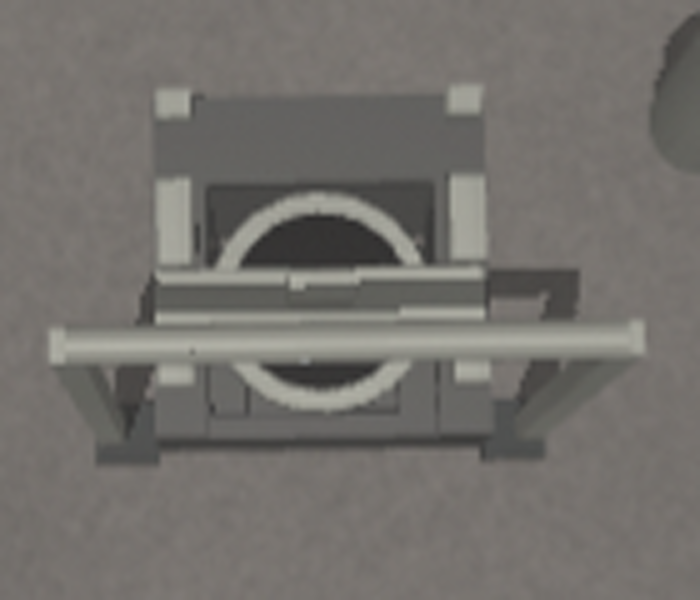

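View pics/t2.png

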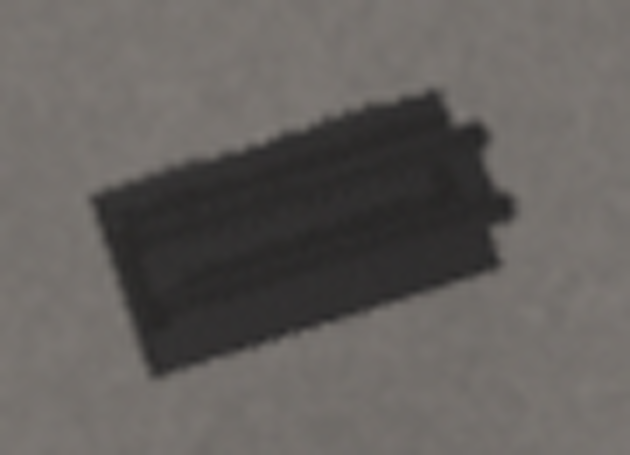

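View pics/s1.png

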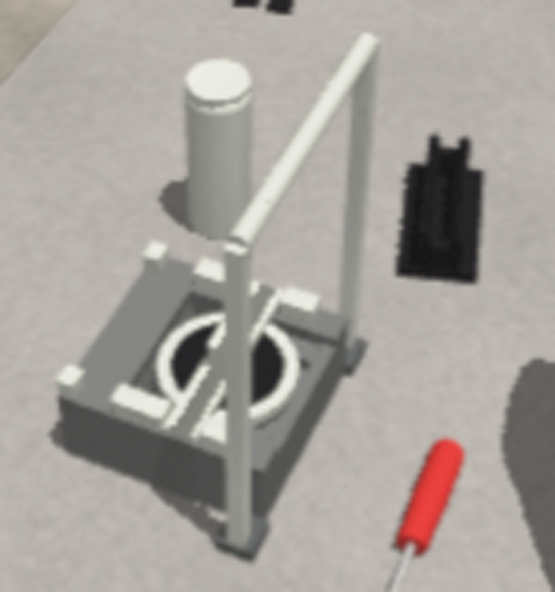

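The crops show the rail tops, the window ring, the keeper and the light bar clearly. I'll mask the light rail tops and the black stand, then fit their poses.

```bash
python3 - <<'E'
from h import *
from scipy.optimize import least_squares
px=lambda X,Y:(280+(X+.5)/5-.5,190+(Y+.5)/5-.5)
T=[((157,90),(95,74)),((190,90),(95,58)),((157,117),(82.5,74)),((190,117),(82.5,58)),((448,86),(95,-58)),((482,84),(95,-74)),((449,113),(82.5,-58)),((484,112),(82.5,-74)),
((157,180),(53.5,74)),((190,180),(53.5,58)),((157,263),(14.5,74)),((449,175),(53.5,-58)),((486,175),(53.5,-74)),((486,260),(14.5,-74))]
W=onz('top',[px(*a) for a,_ in T],.080)[:,:2]; B=np.array([b for _,b in T])/1e3
f=lambda p:((B@np.array([[np.cos(p[2]),np.sin(p[2])],[-np.sin(p[2]),np.cos(p[2])]])+p[:2])-W).ravel()
r=least_squares(f,[.45,-.05,0]);print('block',r.x,np.degrees(r.x[2]));print((r.fun.reshape(-1,2)*1e3).round(1).tolist())
c=onz('top',[px(321,302)],.064);print('ringc',c)
# ring ellipse rays
print('ring diam',np.linalg.norm(onz('top',[px(320,192)],.064)-onz('top',[px(322,412)],.064)))
# check in side view
p=r.x;R=lambda x,y,z:[p[0]+np.cos(p[2])*x-np.sin(p[2])*y,p[1]+np.sin(p[2])*x+np.cos(p[2])*y,z]
for q in [(95,74,80),(95,-74,80),(-12,74,74),(-54,98,300),(-54,-98,300),(95,76,66),(53.5,-58,80)]:
    P=R(q[0]/1e3,q[1]/1e3,q[2]/1e3);s=proj('side',P)[0];t=proj('top',P)[0];print(q,'side crop',((s-[260,170])*3.7).round(),'top crop',((t-[280,190])*5).round())
# stand mask
for n,box in(('top',(410,245,100,75)),('side',(355,195,50,60))):
    im=cv2.imread(f'pics/{n}0.png');x,y,w,h=box;g=im[y:y+h,x:x+w].max(2);m=(g<75).astype(np.uint8)
    cs,_=cv2.findContours(m,0,1);k=max(cs,key=cv2.contourArea)+np.array([x,y]);print(n,cv2.contourArea(k),cv2.minAreaRect(k));
E
```

```text
block [ 0.59954582 -0.04534625  0.01032894] 0.5918048015002069
[[-0.1, 0.4], [0.2, -0.6], [0.0, 0.3], [0.3, -0.7], [0.0, 0.6], [-0.7, 0.0], [0.1, 0.7], [-0.1, 0.5], [0.3, 0.1], [0.5, -1.0], [-0.6, -0.2], [-0.1, -0.2], [0.1, 0.5], [0.1, -0.7]]
ringc [[ 0.5985587  -0.04498335  0.064     ]]
ring diam 0.10124419604310754
(95, 74, 80) side crop [ 52. 374.] top crop [154.  88.]
(95, -74, 80) side crop [149. 235.] top crop [480.  83.]
(-12, 74, 74) side crop [191. 431.] top crop [156. 323.]
(-54, 98, 300) side crop [232. 238.] top crop [ 65. 343.]
(-54, -98, 300) side crop [363.  37.] top crop [625. 336.]
(95, 76, 66) side crop [ 52. 389.] top crop [151.  96.]
(53.5, -58, 80) side crop [189. 266.] top crop [447. 173.]
top 1391.0 ((453.8006591796875, 282.03204345703125), (27.507450103759766, 56.15080642700195), 72.12130737304688)
side 618.5 ((378.8443908691406, 225.9902801513672), (20.522459030151367, 37.67648696899414), 3.5763344764709473)
```

The block fit is good: residuals are under 1 mm, the ring is centred within 1 mm, and the side view agrees. Next I'll contrast-stretch the stand.

```bash
python3 - <<'E'
import cv2,numpy as np
a=cv2.imread('pics/top0.png');b=cv2.imread('pics/side0.png')
def e(im,box,k,f):
    x,y,w,h=box;c=cv2.resize(im[y:y+h,x:x+w],None,fx=k,fy=k,interpolation=cv2.INTER_CUBIC).astype(float)
    cv2.imwrite(f,np.clip((c/255)**.6*255*1.6-40,0,255).astype(np.uint8) if 0 else np.clip((c-5)*3.2,0,255).astype(np.uint8))
e(a,(415,255,80,55),10,'pics/t3.png');e(b,(360,200,40,50),12,'pics/s3.png')
E
```

```text
(no output)
```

View pics/t3.png

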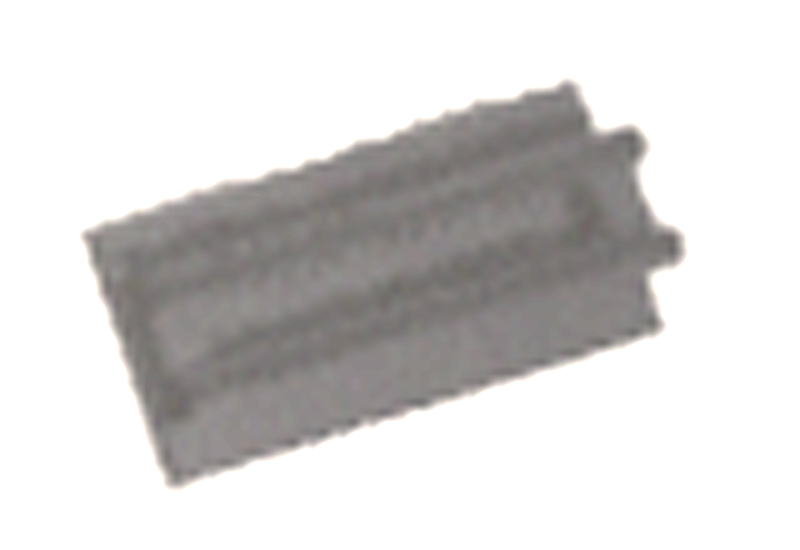

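View pics/s3.png

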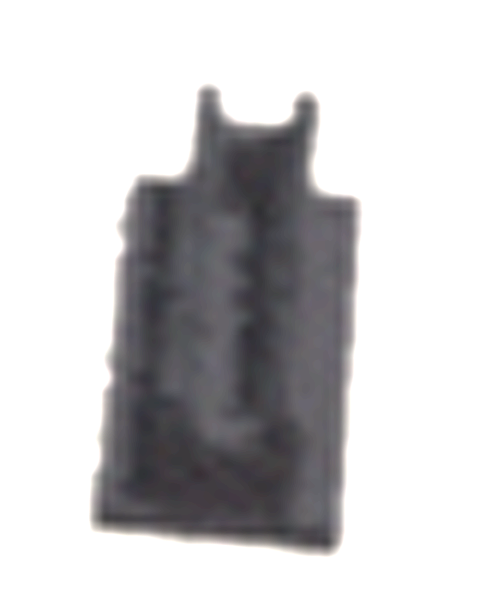

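```bash
python3 - <<'E'
from h import *
px=lambda X,Y:(415+(X+.5)/10-.5,255+(Y+.5)/10-.5)
ps=lambda X,Y:(360+(X+.5)/12-.5,200+(Y+.5)/12-.5)
A=onz('top',[px(88,235),px(172,485)],0.);
C=onz('top',[px(572,85),px(660,327)],.010)
A2=onz('top',[px(88,235)],.005)
P=[A[0],A[1],C[1],C[0]]
for a,b in((0,1),(1,2),(2,3),(3,0)): print('edge',np.linalg.norm((P[a]-P[b])[:2]).round(4))
c=np.mean(P,0);d=(P[0]+P[1]-P[2]-P[3])[:2];print('centre',c,'ydir deg',np.degrees(np.arctan2(d[1],d[0])))
w=onz('top',[px(634,147),px(674,249)],.048);print('walltips',w, np.linalg.norm(w[0]-w[1]));m=w.mean(0)
print('mid',m,'->from centre',(m-c)[:2],np.linalg.norm((m-c)[:2]),np.degrees(np.arctan2(*(c-m)[[1,0]])))
S=onz('side',[ps(97,525),ps(335,548)],0);S2=onz('side',[ps(138,182),ps(357,203)],.010);Q=np.r_[S,S2];print('side corners',Q.round(4),Q.mean(0))
q=S.mean(0)-S2.mean(0);print(np.degrees(np.arctan2(q[1],q[0])),np.linalg.norm(q[:2]))
ws=onz('side',[ps(208,95),ps(306,100)],.048);print('side wall tips',ws,ws.mean(0))
print(tri(ps(208,92),px(634,135)),tri(ps(306,100),px(672,240)))
E
```

```text
edge 0.0622
edge 0.1206
edge 0.0605
edge 0.12
centre [ 0.52856525 -0.3029503   0.005     ] ydir deg 107.00715564730014
walltips [[ 0.55549862 -0.35314446  0.048     ]
 [ 0.53197159 -0.36115033  0.048     ]] 0.024851865191767814
mid [ 0.54373511 -0.35714739  0.048     ] ->from centre [ 0.01516985 -0.05419709] 0.056280097819790736 105.6370193483792
side corners [[ 0.5357 -0.2366  0.    ]
 [ 0.4799 -0.2546  0.    ]
 [ 0.5682 -0.3465  0.01  ]
 [ 0.5139 -0.3636  0.01  ]] [ 0.52444908 -0.30032903  0.005     ]
106.90645350904938 0.11440225205791908
side wall tips [[ 0.55176265 -0.34504131  0.048     ]
 [ 0.52858599 -0.35403276  0.048     ]] [ 0.54017432 -0.34953703  0.048     ]
(array([ 0.55756896, -0.35726878,  0.03729978]), np.float64(0.004175681123521809)) (array([ 0.53326588, -0.36457769,  0.03796252]), np.float64(0.0036838545194413422))
```

Stand: centre about (0.5285, -0.303), slot direction 107°. The side view agrees within about 4 mm, and I'll check it again later. I'm moving up and towards the block, turning the jaws to lie along block x.

Emit:
send_rows(
  rows=[
    [0.1,0.15,0.3,0.03],
    [0.2,0.3,0.5,0.06],
    [0.35,0.5,0.6,0.09],
    [0.5,0.7,0.6,0.12],
    [0.65,0.9,0.6,0.15],
    [0.7,1.0,0.6,0.18],
    [0.7,1.0,0.6,0.2088],
    [0.7,1.0,0.6,0.2088],
    [0.7,1.0,0.6,0.2088],
  ],
  jaw=0,
  newtons=40,
)

```text
time: 1.23
eef_pos: [0.3892, -0.3508, 0.4279]
tcp_rot: [0.704, 0.71, -0.0, -0.0]
contact_force: [-0.9, 0.4, 0.2]
opening: 1.002
```

```bash
python3 - <<'E'
from plant import monitor
s=monitor.get_state()
for k in('time','qpos','eef_pos','tcp_rot','contact_force','opening'):print(k,s[k])
E
```

```text
time 1.225
qpos [-9.27063076e-01 -1.31989685e-01  1.70046521e+00 -5.58668756e-04
  1.57361078e+00 -9.36601855e-01]
eef_pos [ 0.38917548 -0.35075136  0.42787556]
tcp_rot [ 7.03726745e-01  7.10470640e-01 -2.40328832e-04 -2.84944629e-04]
contact_force [-0.92667057  0.37781405  0.2433228 ]
opening 1.0015839482578845
```

Emit:
send_rows(
  rows=[
    [0.1,0.15,0,0],
    [0.25,0.35,0,0],
    [0.4,0.55,0,0],
    [0.55,0.75,0,0],
    [0.65,0.9,-0.1,0],
    [0.701,1,-0.3,0],
    [0.701,1,-0.4,0],
    [0.701,1,-0.4,0],
  ],
)

```text
time: 2.22
eef_pos: [0.5998, -0.0513, 0.3052]
tcp_rot: [0.704, 0.71, -0.001, -0.002]
contact_force: [-0.6, -0.9, -0.1]
opening: 1.004
```

```bash
python3 - <<'E'
from h import *
s=monitor.get_state();print(s['eef_pos'],s['qpos'])
snap('top','t4',(270,180,160,120),5);snap('side','s4',(240,150,180,150),4)
E
```

```text
[ 0.59977106 -0.05126335  0.30520933] [-2.53552343e-01  9.00755485e-02  1.69883823e+00 -3.31216779e-04
  1.35643861e+00 -2.62530209e-01]
```

View pics/s4.png

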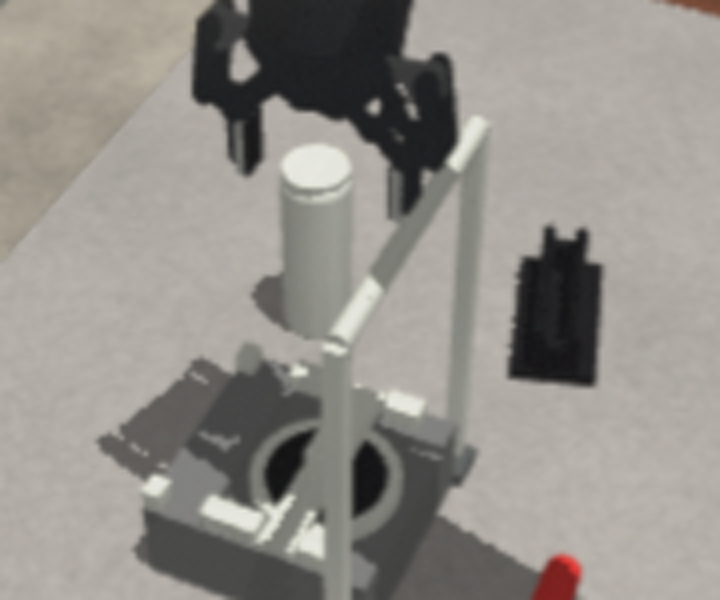

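View pics/t4.png

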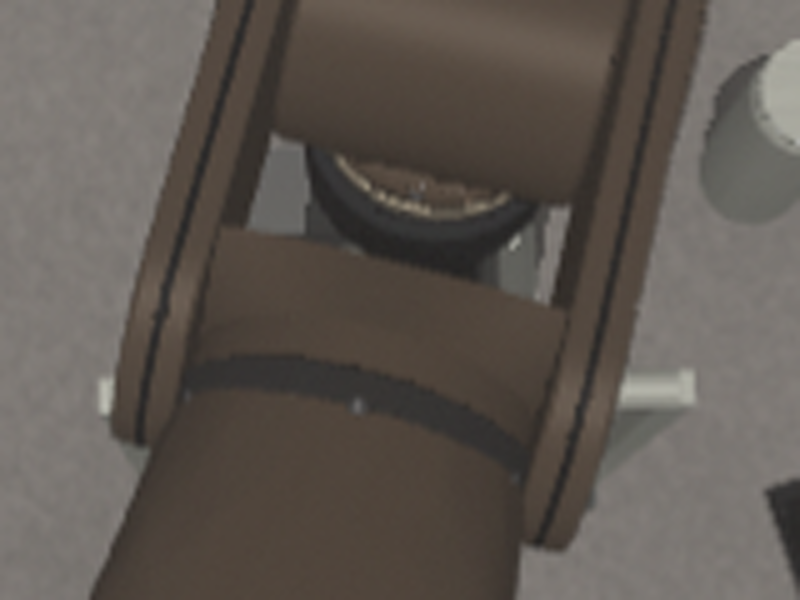

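At z=0.305 the open finger is very close to the bar: the finger's back is at block x = -57 and the bar runs from -61 to -47. I'll rise first, narrow the jaws, and only then go down.

Emit:
send_rows(
  rows=[
    [0,0,0.1,0],
    [0,0,0.15,0],
    [0.02,0.02,0.15,0],
    [0.04,0.02,0.15,0],
    [0.04,0.02,0.15,0],
    [0.04,0.02,0.15,0],
  ],
  jaw=0.5,
)

```text
time: 3.08
eef_pos: [0.6114, -0.0447, 0.3522]
tcp_rot: [0.704, 0.711, -0.001, -0.001]
contact_force: [-0.4, -0.1, 0.4]
opening: 0.5
```

```bash
python3 - <<'E'
from h import *
s=monitor.get_state();print(s['eef_pos'],s['opening'],s['contact_force'])
snap('side','s5',(240,110,180,150),4)
E
```

```text
[ 0.61138413 -0.04466772  0.35221012] 0.5002868509220086 [-0.36780745 -0.09276162  0.40403629]
```

View pics/s5.png

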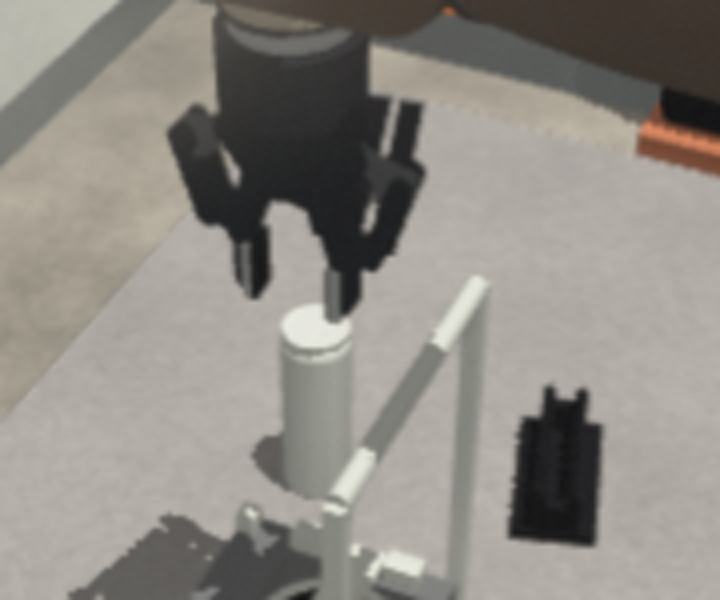

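Emit:
send_rows(
  rows=[
    [0.05,-0.002,0,0],
    [0.05,-0.002,-0.15,0],
    [0.05,-0.002,-0.3,0],
    [0.05,-0.002,-0.45,0],
    [0.05,-0.002,-0.6,0],
    [0.05,-0.002,-0.72,0],
    [0.05,-0.002,-0.735,0],
    [0.05,-0.002,-0.735,0],
  ],
)

```text
time: 4.12
eef_pos: [0.6276, -0.0455, 0.1337]
tcp_rot: [0.704, 0.711, 0.0, 0.001]
contact_force: [0.0, -0.3, 0.7]
opening: 0.501
```

```bash
python3 - <<'E'
from h import *
s=monitor.get_state();print(s['eef_pos'],s['opening'],s['contact_force'],s['qpos'])
snap('side','s6',(240,150,180,150),4)
E
```

```text
[ 0.62758867 -0.04552106  0.13372798] 0.5005890788544848 [ 0.04129682 -0.32194502  0.70929973] [-2.33460647e-01  3.00575824e-01  1.78012009e+00  1.86087040e-05
  1.05953843e+00 -2.43427862e-01]
```

View pics/s6.png

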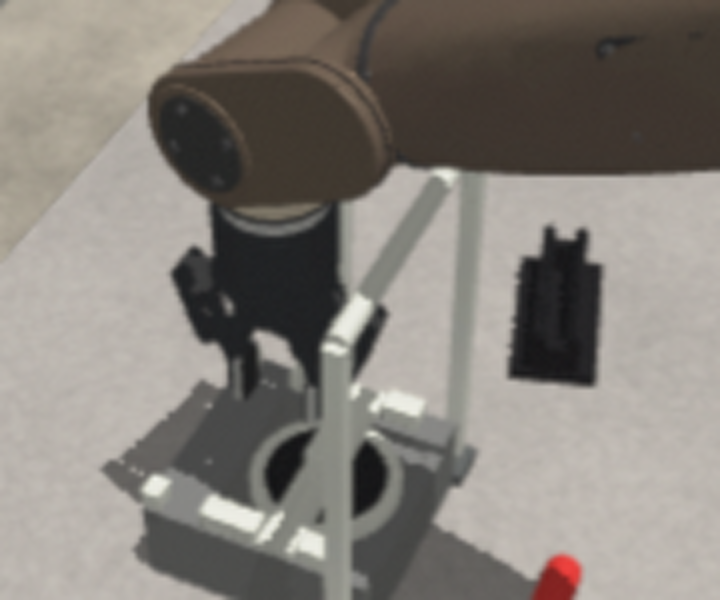

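```bash
python3 - <<'E'
from h import *
o,d=ray('side',[(240+195/4,150+145/4)]);d=d[0]
q=-.2335;n=np.array([-np.sin(q),np.cos(q)]);f=np.array([np.cos(q),np.sin(q)]);t=np.array([.6276,-.0455])
# choose point where forward component equals TCP
s=((t-o[:2])@f)/(d[:2]@f);P=o+s*d;print('axis end',P,'lateral',(P[:2]-t)@n,'d',P[2]-.1337)
# bottom outline of yoke, points in crop
for u,v in((215,205),(300,210),(350,200),(385,165),(150,100)):
    # plane at lateral of outer cheek
    o,d=ray('side',[(240+u/4,150+v/4)]);d=d[0]
    for lat in((P[:2]-t)@n,):
        s=(lat-(o[:2]-t)@n)/(d[:2]@n);Q=o+s*d;print((u,v),'fwd',((Q[:2]-t)@f).round(3),'z above tcp',(Q[2]-.1337).round(3))
for u,v in((325,325),(450,180)):
  pass
E
```

```text
axis end [0.6413124  0.0121543  0.36297128] lateral 0.059262532755176095 d 0.22927127897361735
(215, 205) fwd -0.012 z above tcp 0.194
(300, 210) fwd -0.071 z above tcp 0.223
(350, 200) fwd -0.102 z above tcp 0.247
(385, 165) fwd -0.123 z above tcp 0.28
(150, 100) fwd 0.03 z above tcp 0.244
```

The wrist yoke's underside is about 0.21 m above the TCP where the bar passes, so bar clearance limits how low I can go near x=0. I'll grip the keeper high, with the TCP at z ≈ 0.102.

Emit:
send_rows(
  rows=[
    [-0.03,0,0,0],
    [-0.06,0,0,0],
    [-0.09,0,0,0],
    [-0.094,0,0,0],
    [-0.094,0,-0.03,0],
    [-0.094,0,-0.06,0],
    [-0.094,0,-0.06,0],
  ],
)

```text
time: 5.05
eef_pos: [0.5975, -0.0451, 0.113]
tcp_rot: [0.704, 0.711, -0.001, -0.001]
contact_force: [0.2, -0.3, 0.3]
opening: 0.499
```

```bash
python3 - <<'E'
from h import *
s=monitor.get_state();print(s['eef_pos'],s['opening'],s['contact_force'],s['qpos'],s['joint_efforts'])
snap('side','s7',(240,130,200,150),4)
E
```

```text
[ 0.59752969 -0.0451064   0.11304229] 0.4988099565256683 [ 0.22989549 -0.31460626  0.34099544] [-2.44543605e-01  2.68746005e-01  1.86310453e+00  2.85737082e-05
  1.01286561e+00 -2.54485551e-01] [-3.63674434e-02 -3.62951553e+01 -2.56881827e+01 -1.49292391e-03
 -2.58769869e-02  3.48560843e-05]
```

View pics/s7.png

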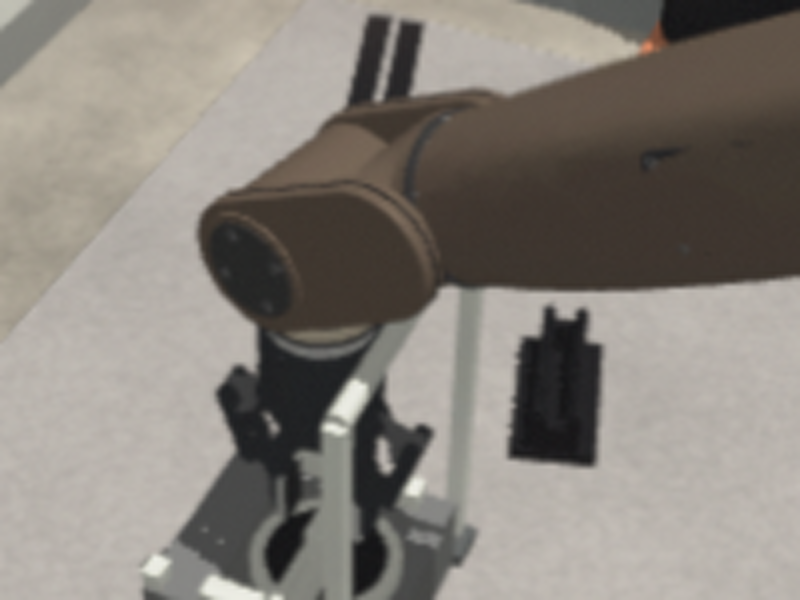

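Emit:
send_rows(
  rows=[
    [0.006,0,-0.015,0],
    [0.006,0,-0.032,0],
    [0.006,0,-0.032,0],
  ],
)

```text
time: 5.48
eef_pos: [0.5998, -0.0452, 0.1045]
tcp_rot: [0.704, 0.711, -0.0, -0.001]
contact_force: [-0.0, -0.4, 0.1]
opening: 0.5
```

Emit:
send_rows(
  rows=[
    [0,0,0,0],
    [0,0,0,0],
    [0,0,0,0],
    [0,0,0,0],
    [0,0,0,0],
    [0,0,0,0],
  ],
  jaw=1,
  newtons=40,
)

```text
time: 6.22
eef_pos: [0.6002, -0.0454, 0.1054]
tcp_rot: [0.704, 0.711, 0.0, 0.0]
contact_force: [-0.7, 0.4, 0.7]
opening: 0.152
```

Emit:
send_rows(
  rows=[
    [0,0,0.03,0],
    [0,0,0.06,0],
    [0,0,0.08,0],
    [0,0,0.08,0],
    [0.06,0.001,0.08,0],
    [0.12,0.001,0.08,0],
    [0.18,0.002,0.08,0],
    [0.226,0.002,0.08,0],
    [0.226,0.002,0.08,0],
    [0.226,0.002,0.08,0],
  ],
)

```text
time: 7.48
eef_pos: [0.6674, -0.0446, 0.1288]
tcp_rot: [0.704, 0.711, -0.0, -0.0]
contact_force: [-0.2, -0.4, -0.1]
opening: 0.152
```

```bash
python3 - <<'E'
from h import *
s=monitor.get_state();print(s['eef_pos'],s['opening'],s['contact_force'])
snap('side','s8',(240,150,180,150),4);snap('top','t8',(270,180,160,120),5)
E
```

```text
[ 0.66740191 -0.04463839  0.12883455] 0.1518013788619364 [-0.15035354 -0.41706655 -0.11069899]
```

View pics/s8.png

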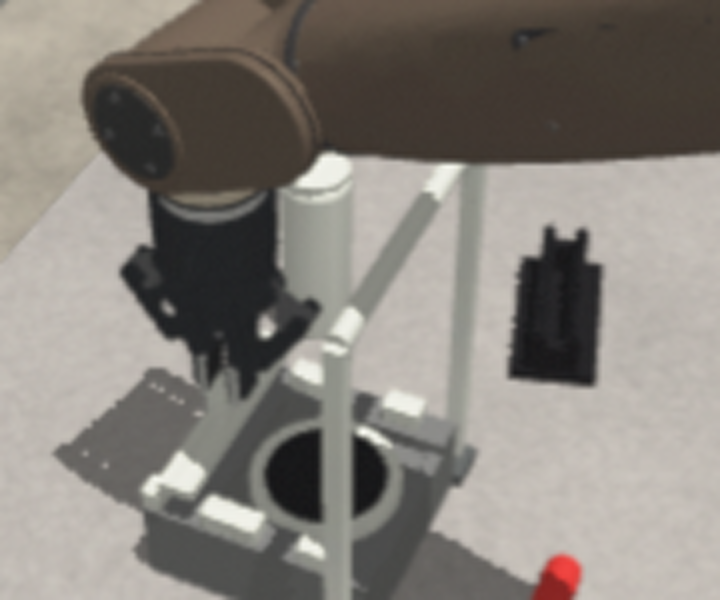

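View pics/t8.png

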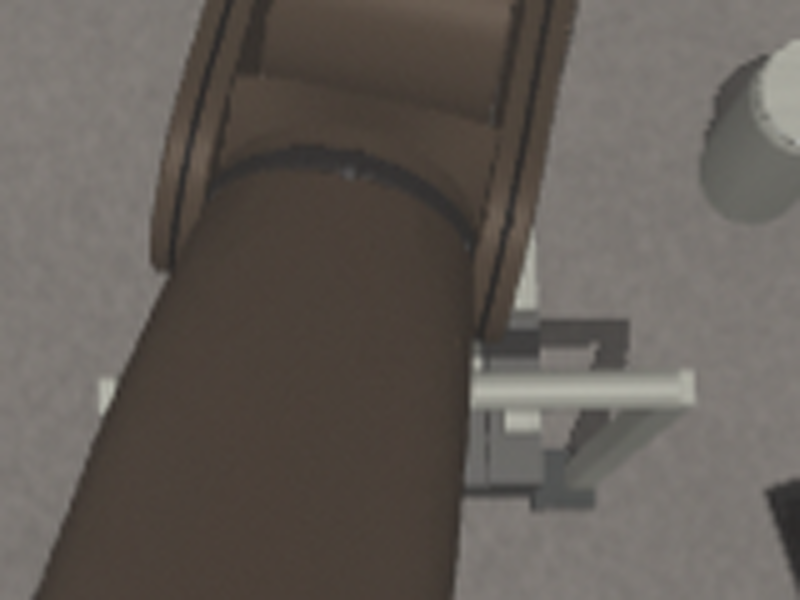

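The keeper is held over the park notches, with its left end at crop (185,470) above the notch gap. Lowering it.

Emit:
send_rows(
  rows=[
    [0,0,-0.03,0],
    [0,0,-0.055,0],
    [0,0,-0.07,0],
    [0,0,-0.078,0],
    [0,0,-0.08,0],
    [0,0,-0.08,0],
  ],
)

```text
time: 8.32
eef_pos: [0.6682, -0.0447, 0.1055]
tcp_rot: [0.704, 0.711, 0.0, 0.0]
contact_force: [-0.5, 0.6, -0.7]
opening: 0.147
```

Emit:
send_rows(
  rows=[
    [0,0,0,0],
    [0,0,0,0],
    [0,0,0,0],
    [0,0,0.1,0],
    [0,0,0.2,0],
    [0,0,0.3,0],
    [0,0,0.3,0],
  ],
  jaw=0.5,
)

```text
time: 9.2
eef_pos: [0.6698, -0.0451, 0.1989]
tcp_rot: [0.704, 0.711, 0.002, 0.003]
contact_force: [-0.7, -0.1, -1.1]
opening: 0.502
```

```bash
python3 - <<'E'
from h import *
s=monitor.get_state();print(s['eef_pos'],s['opening'],s['contact_force'])
snap('side','s9',(240,150,180,150),4)
E
```

```text
[ 0.66983923 -0.04512893  0.19889723] 0.5018671743752292 [-0.66102223 -0.06630238 -1.08711482]
```

View pics/s9.png

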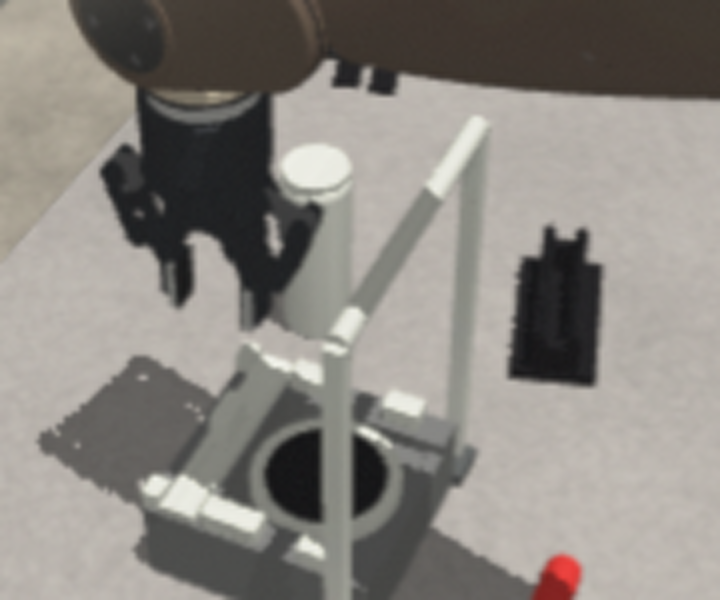

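The keeper lies in the park notches, with its ends showing between the rail pieces at (185,495) and (265,355). To stay clear of the bar while pressing, I'll open the jaws fully and use the -x finger, with the TCP at block x≈83.

Emit:
send_rows(
  rows=[
    [0.048,0.002,0,0],
    [0.048,0.002,0,0],
    [0.048,0.002,0,0],
    [0.048,0.002,0,0],
    [0.048,0.002,-0.15,0],
    [0.048,0.002,-0.3,0],
    [0.048,0.002,-0.3,0],
    [0.048,0.002,-0.3,0],
  ],
  jaw=0,
)

```text
time: 10.25
eef_pos: [0.6833, -0.0444, 0.107]
tcp_rot: [0.704, 0.711, 0.001, 0.001]
contact_force: [0.1, -0.4, 0.2]
opening: 0.999
```

```bash
python3 - <<'E'
from h import *
s=monitor.get_state();print(s['eef_pos'],s['opening'],s['contact_force'],s['qpos'])
snap('side','s10',(220,150,200,150),4)
E
```

```text
[ 0.6833123  -0.04436704  0.1069961 ] 0.9989542240468917 [ 0.13708893 -0.40210921  0.1809799 ] [-2.12734380e-01  4.42161037e-01  1.64670438e+00  1.57868192e-05
  1.05037941e+00 -2.22625782e-01]
```

View pics/s10.png

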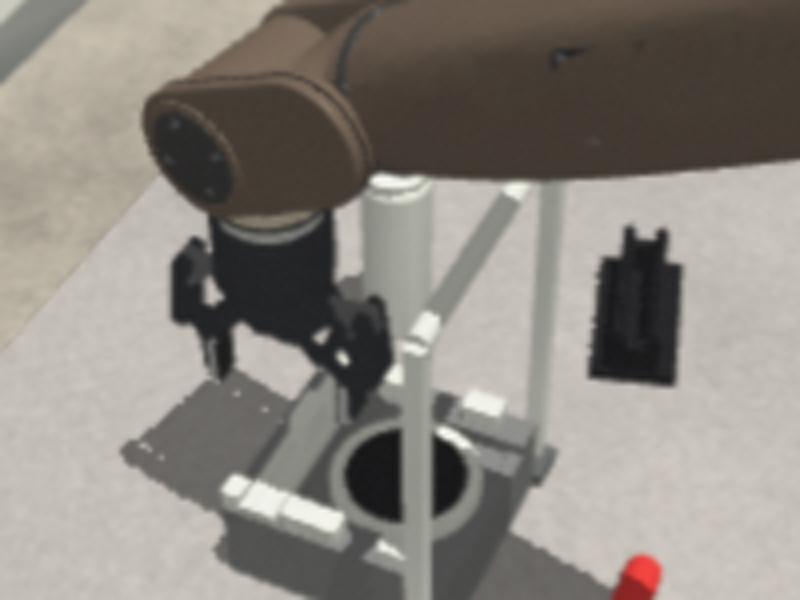

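```bash
python3 - <<'E'
from h import *
t=np.array([.6833,-.0444]);zt=.107
def onplane(uv,pt,nrm):
    o,d=ray('side',[uv]);d=d[0];s=((pt-o[:2])@nrm)/(d[:2]@nrm);return o+s*d
full=lambda u,v:(220+(u+.5)/4-.5,150+(v+.5)/4-.5)
for uv in((350,412),(222,380)):
    P=onplane(full(*uv),t,np.array([0,1.]));print('tip',uv,P,'block x',(P[0]-.5995)*1e3,'rel z',P[2]-zt)
q=-.2127;n=np.array([-np.sin(q),np.cos(q)]);f=np.array([np.cos(q),np.sin(q)])
for lat in(0.,.03,.06):
  for uv in((300,210),(350,190),(380,177),(450,180),(520,182),(600,180)):
    P=onplane(full(*uv),t+n*lat,n);print(lat,uv,'fwd',((P[:2]-t)@f).round(3),'zrel',(P[2]-zt).round(3),'P',P.round(3))
E
```

```text
tip (350, 412) [ 0.63548986 -0.0444      0.10387007] block x 35.989864534088035 rel z -0.003129926064095803
tip (222, 380) [ 0.73168295 -0.0444      0.08996965] block x 132.18295061476903 rel z -0.017030346825819734
0.0 (300, 210) fwd -0.024 zrel 0.164 P [ 0.66  -0.039  0.271]
0.0 (350, 190) fwd -0.062 zrel 0.2 P [ 0.622 -0.031  0.307]
0.0 (380, 177) fwd -0.084 zrel 0.22 P [ 0.601 -0.027  0.327]
0.0 (450, 180) fwd -0.131 zrel 0.242 P [ 0.556 -0.017  0.349]
0.0 (520, 182) fwd -0.174 zrel 0.264 P [ 0.513 -0.008  0.371]
0.0 (600, 180) fwd -0.22 zrel 0.289 P [0.468 0.002 0.396]
0.03 (300, 210) fwd -0.051 zrel 0.2 P [ 0.639 -0.004  0.307]
0.03 (350, 190) fwd -0.088 zrel 0.233 P [0.604 0.003 0.34 ]
0.03 (380, 177) fwd -0.108 zrel 0.253 P [0.584 0.008 0.36 ]
0.03 (450, 180) fwd -0.153 zrel 0.274 P [0.54  0.017 0.381]
0.03 (520, 182) fwd -0.194 zrel 0.294 P [0.5   0.026 0.401]
0.03 (600, 180) fwd -0.237 zrel 0.318 P [0.458 0.035 0.425]
0.06 (300, 210) fwd -0.079 zrel 0.236 P [0.619 0.031 0.343]
0.06 (350, 190) fwd -0.114 zrel 0.267 P [0.585 0.038 0.374]
0.06 (380, 177) fwd -0.133 zrel 0.286 P [0.566 0.042 0.393]
0.06 (450, 180) fwd -0.175 zrel 0.305 P [0.525 0.051 0.412]
0.06 (520, 182) fwd -0.213 zrel 0.324 P [0.487 0.059 0.431]
0.06 (600, 180) fwd -0.254 zrel 0.347 P [0.448 0.068 0.454]
```

Emit:
send_rows(
  rows=[
    [0,0,-0.05,0],
    [0,0,-0.1,0],
    [0,0,-0.1,0],
  ],
)

```text
time: 10.68
eef_pos: [0.6808, -0.0438, 0.0727]
tcp_rot: [0.704, 0.711, -0.001, -0.002]
contact_force: [0.6, 0.2, -0.3]
opening: 0.999
```

```bash
python3 - <<'E'
from h import *
s=monitor.get_state();print(s['eef_pos'],s['opening'],s['contact_force'],s['qpos'])
snap('side','s11',(220,150,200,150),4);snap('top','t11',(270,180,160,120),5)
E
```

```text
[ 0.68081148 -0.04382516  0.07271092] 0.9992781126052881 [ 0.61396591  0.15320781 -0.25130088] [-2.12720457e-01  4.83103201e-01  1.66047978e+00 -2.32467684e-05
  1.00243886e+00 -2.22619496e-01]
```

View pics/s11.png

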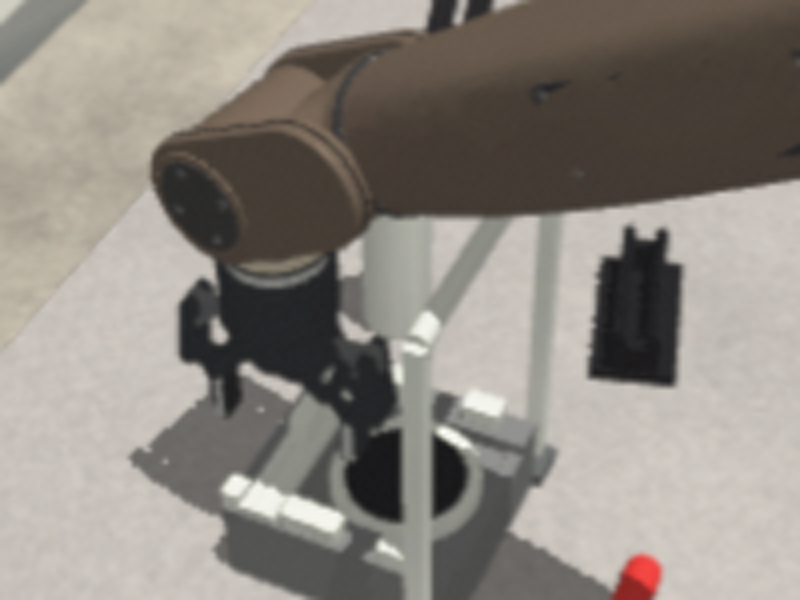

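View pics/t11.png

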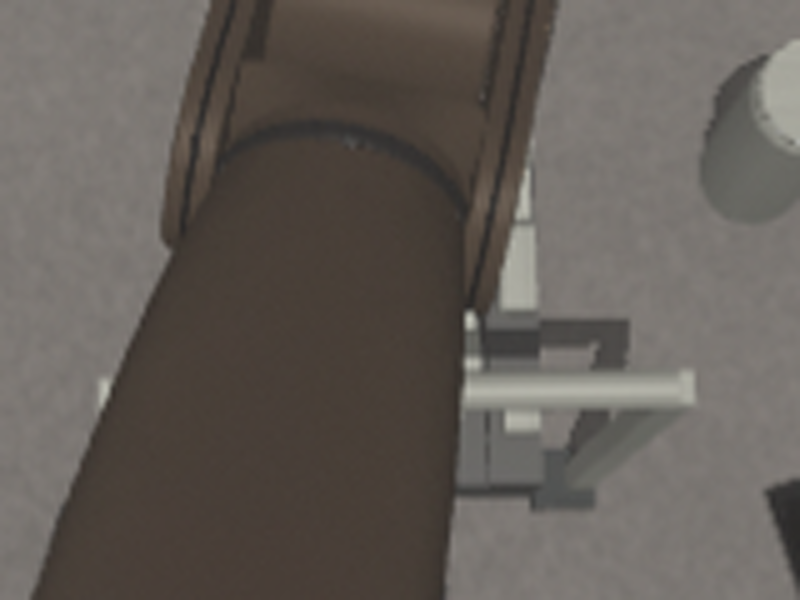

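No contact yet at z=0.075. I'll solve for the forearm's axis height and radius near the bar from its outlines in both views, so I know how low I can go.

```bash
python3 - <<'E'
from h import *
from scipy.optimize import least_squares
t=np.array([.6823,-.0444]);zt=.0745;q=-.2127;n=np.array([-np.sin(q),np.cos(q),0]);f=np.array([np.cos(q),np.sin(q),0])
th=.483+1.6605-np.pi/2
a=-f*np.cos(th)+np.array([0,0,np.sin(th)])   # from wrist toward elbow
sp=[('side',(220+(u+.5)/4-.5,150+(v+.5)/4-.5)) for u,v in((430,216),(470,216),(510,213),(550,210))]
su=[('side',(220+(u+.5)/4-.5,150+(v+.5)/4-.5)) for u,v in((530,2),)]
tp=[('top',(270+(u+.5)/5-.5,180+(v+.5)/5-.5)) for u,v in((125,350),(108,390),(93,430),(464,350),(462,390),(457,440))]
R=[(ray(c,[uv])) for c,uv in sp+su+tp]
def dist(o,d,p):
    c=np.cross(d,a);return abs((p-o)@c)/np.linalg.norm(c)
def res(x):
    d,r,l=x;p=np.r_[t,zt+d]+n*l
    return [dist(o,dd[0],p)-r for o,dd in R]
s=least_squares(res,[.23,.05,0]);print(s.x,(np.array(s.fun)*1e3).round(1))
d,r,l=s.x
# clearance to bar
b=np.array([.5995-.054,-.0453,.300]);p=np.r_[t,zt+d]+n*l;by=np.array([-.0103,1,0]);c=np.cross(a,by)
print('gap mm',1e3*(abs((b-p)@c)/np.linalg.norm(c)-r-.007),'z gain per mm',abs(c[2])/np.linalg.norm(c))
E
```

```text
[0.23400183 0.05048036 0.00337281] [-2.5 -0.5 -0.1  0.2 -3.3 -0.   1.3  2.  -0.4  1.1  2.2]
gap mm 25.471531502695704 z gain per mm 0.8341638917021639
```

There's a 25 mm gap, so going down to TCP z≈0.052 is safe. Pressing now.

Emit:
send_rows(
  rows=[
    [0,0,-0.015,0],
    [0,0,-0.077,0],
    [0,0,-0.077,0],
  ],
)

```text
time: 11.15
eef_pos: [0.6805, -0.0437, 0.0492]
tcp_rot: [0.704, 0.711, -0.001, -0.002]
contact_force: [-0.3, -0.3, -0.2]
opening: 0.999
```

```bash
python3 - <<'E'
from h import *
s=monitor.get_state();print(s['eef_pos'],s['opening'],s['contact_force'],s['qpos'])
snap('side','s12',(220,150,200,150),4)
E
```

```text
[ 0.68050765 -0.04374275  0.04917315] 0.9993184825811677 [-0.29490796 -0.27665166 -0.20839223] [-2.12702625e-01  5.14246178e-01  1.66585635e+00 -9.02832612e-07
  9.66582345e-01 -2.22585436e-01]
```

View pics/s12.png

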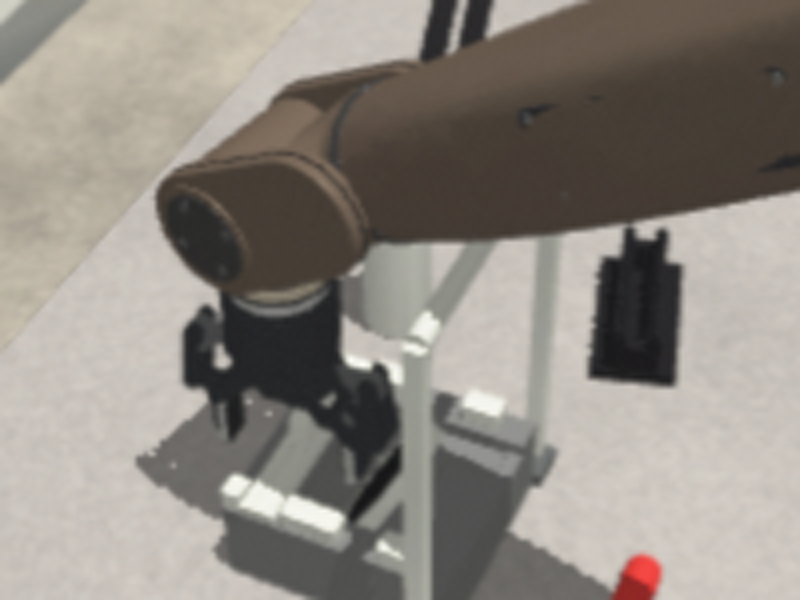

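The window has tipped and shows edge-on at (380,480). I'll rise and inspect it.

Emit:
send_rows(
  rows=[
    [0,0,0.1,0],
    [0,0,0.25,0],
    [0,0,0.4,0],
    [0,0,0.5,0],
    [0,0,0.5,0],
  ],
)

```text
time: 11.82
eef_pos: [0.6844, -0.0445, 0.2065]
tcp_rot: [0.704, 0.711, 0.002, 0.003]
contact_force: [1.0, 0.1, 0.0]
opening: 0.998
```

```bash
python3 - <<'E'
from h import *
s=monitor.get_state();print(s['eef_pos'],s['opening'],s['contact_force'])
snap('side','s13',(255,200,120,100),6)
E
```

```text
[ 0.68435519 -0.04452814  0.20646948] 0.9982397585509176 [1.04804847 0.1066632  0.02275935]
```

View pics/s13.png

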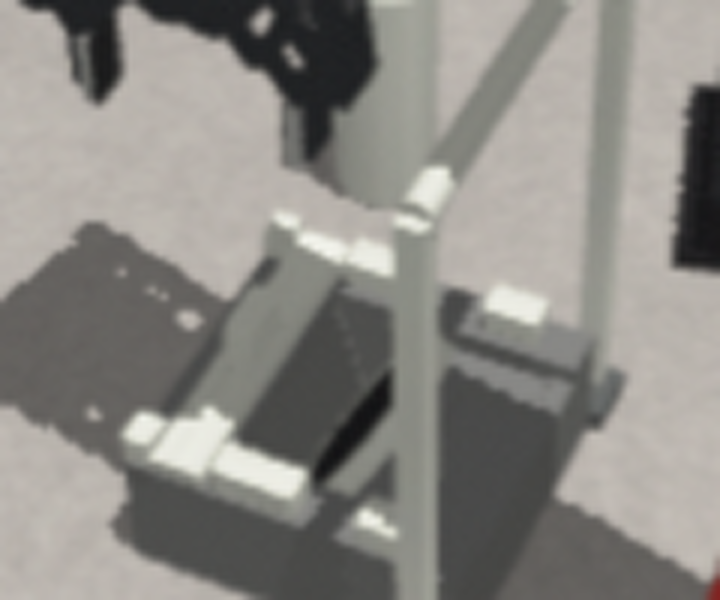

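Emit:
send_rows(
  rows=[
    [0,0,0.2,0],
    [0,0,0.4,0],
    [0,-0.1,0.5,0],
    [0,-0.3,0.5,0],
    [-0.05,-0.5,0.5,0],
    [-0.1,-0.7,0.5,0],
    [-0.2,-0.9,0.5,0],
    [-0.2,-0.9,0.5,0],
  ],
)

```text
time: 12.88
eef_pos: [0.6199, -0.318, 0.3484]
tcp_rot: [0.706, 0.709, -0.001, -0.003]
contact_force: [-0.0, 1.0, 0.7]
opening: 0.999
```

```bash
python3 - <<'E'
from h import *
s=monitor.get_state();print(s['eef_pos'],s['opening'],s['contact_force'])
snap('top','t14',(280,190,140,110),5);snap('side','s14',(255,170,120,100),6)
E
```

```text
[ 0.61994654 -0.31798372  0.34835261] 0.9989118228777916 [-0.01830368  1.00204362  0.69044342]
```

View pics/t14.png

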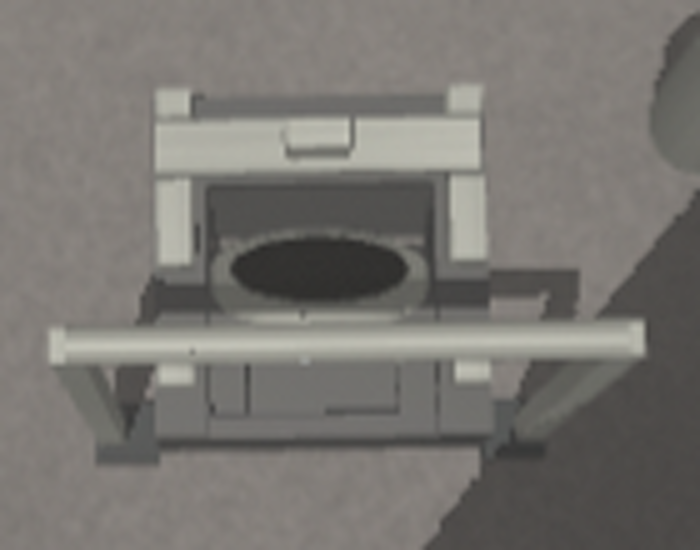

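View pics/s14.png

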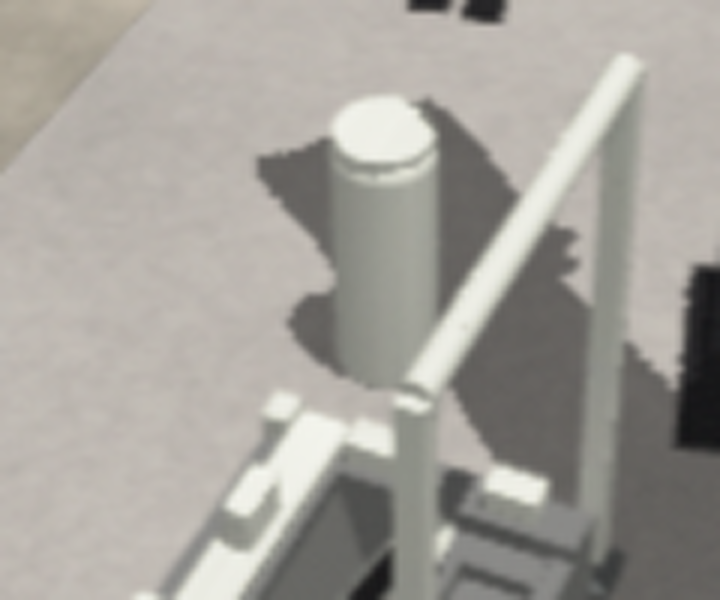

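Everything is as it should be. The keeper sits in the park notches, grip block at (318,137), and the window leans with its black pane at (318,270) centred on y=0. Next I'll go over the raised edge from above with the jaws at 0.78 opening and the TCP at block x≈20, clear of the bar.

Emit:
send_rows(
  rows=[
    [0,0.15,0,0],
    [0,0.35,0,0],
    [-0.009,0.55,0,0],
    [-0.009,0.75,0,0],
    [-0.009,0.898,0,0],
    [-0.009,0.898,-0.05,0],
    [-0.009,0.898,-0.2,0],
    [-0.009,0.898,-0.4,0],
    [-0.009,0.898,-0.6,0],
    [-0.009,0.898,-0.72,0],
    [-0.009,0.898,-0.75,0],
    [-0.009,0.898,-0.75,0],
  ],
  jaw=0.22,
  newtons=20,
)

```text
time: 14.48
eef_pos: [0.6198, -0.0446, 0.127]
tcp_rot: [0.703, 0.711, -0.0, -0.0]
contact_force: [0.4, 0.4, 1.0]
opening: 0.775
```

```bash
python3 - <<'E'
from h import *
s=monitor.get_state();print(s['eef_pos'],s['tcp_rot'],s['opening'],s['contact_force'])
snap('side','s15',(240,150,150,120),5)
E
```

```text
[ 0.61979481 -0.04459203  0.12699415] [ 7.03483168e-01  7.10711878e-01 -1.23442058e-04 -2.08526558e-04] 0.7752861499184037 [0.37478191 0.37364722 0.98863232]
```

View pics/s15.png

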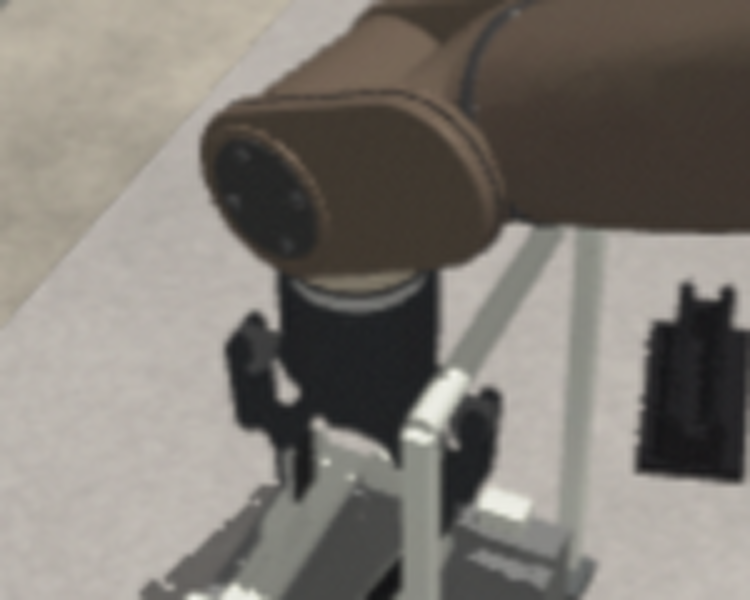

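Emit:
send_rows(
  rows=[
    [-0.02,0,0,0],
    [-0.037,0,0,0],
    [-0.037,0,0,0],
    [-0.037,0,-0.04,0],
    [-0.037,0,-0.08,0],
    [-0.037,0,-0.11,0],
    [-0.037,0,-0.12,0],
    [-0.037,0,-0.12,0],
  ],
)

```text
time: 15.52
eef_pos: [0.6085, -0.0447, 0.0907]
tcp_rot: [0.704, 0.711, -0.0, -0.0]
contact_force: [-1.3, 0.6, 0.5]
opening: 0.776
```

```bash
python3 - <<'E'
from h import *
s=monitor.get_state();print(s['eef_pos'],s['tcp_rot'],s['opening'],s['contact_force'],s['joint_efforts'])
snap('side','s16',(240,150,150,120),5)
E
```

```text
[ 0.60848752 -0.04472052  0.09066936] [ 7.03578678e-01  7.10617283e-01 -1.83410776e-04 -2.95676094e-04] 0.7762241848346755 [-1.29506588  0.59020211  0.45749942] [-1.04100793e-02 -3.72061980e+01 -2.47338635e+01 -6.55049935e-04
 -6.58653989e-04  1.73986956e-05]
```

View pics/s16.png

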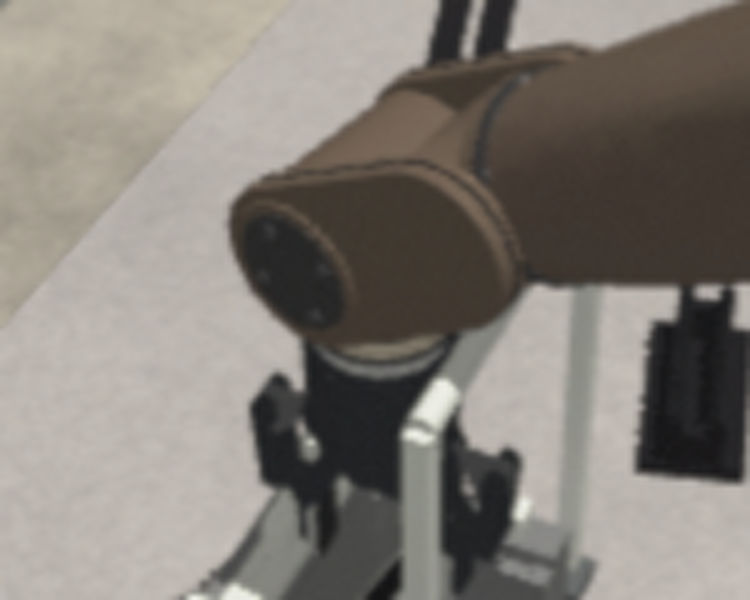

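Emit:
send_rows(
  rows=[
    [0,0,0,0],
    [0,0,0,0],
    [0,0,0,0],
    [0,0,0,0],
    [0,0,0,0],
    [0,0,0,0],
  ],
  jaw=0.75,
  newtons=20,
)

```text
time: 16.32
eef_pos: [0.6086, -0.0447, 0.0911]
tcp_rot: [0.704, 0.711, 0.0, 0.0]
contact_force: [-1.1, 0.2, -0.0]
opening: 0.247
```

```bash
python3 - <<'E'
from h import *
s=monitor.get_state();print(s['eef_pos'],s['opening'],s['contact_force'],s['wrist_torque'])
snap('side','s17',(265,200,100,80),7)
E
```

```text
[ 0.60860801 -0.04473509  0.09113431] 0.2471635752865747 [-1.07523242  0.24817526 -0.0311313 ] [0.00584143 0.124888   0.0084743 ]
```

View pics/s17.png

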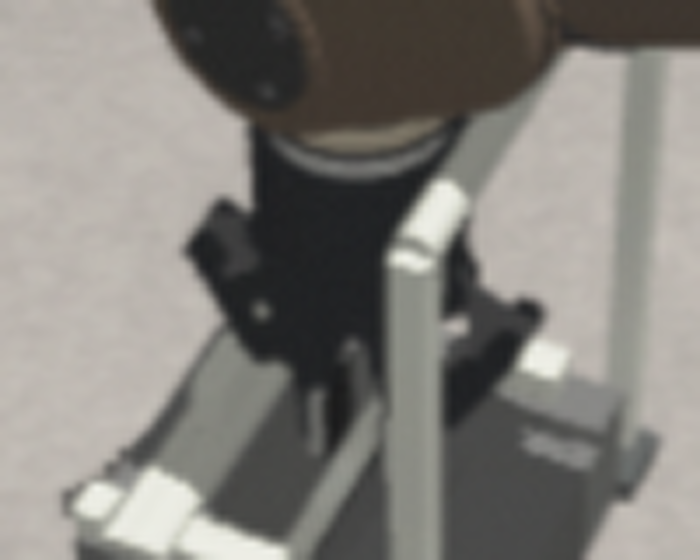

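The window's edge is between the pads, with a light push of about 1 N. I'll walk it upright by moving +x and slightly up.

Emit:
send_rows(
  rows=[
    [0.015,0,0.006,0],
    [0.03,0,0.012,0],
    [0.045,0,0.018,0],
    [0.06,0,0.022,0],
    [0.067,0,0.025,0],
    [0.067,0,0.025,0],
  ],
)

```text
time: 17.12
eef_pos: [0.6289, -0.0447, 0.0987]
tcp_rot: [0.704, 0.711, 0.0, 0.0]
contact_force: [-0.2, 0.5, 0.4]
opening: 0.255
```

```bash
python3 - <<'E'
from h import *
s=monitor.get_state();print(s['eef_pos'],s['opening'],s['contact_force'],s['wrist_torque'])
snap('side','s18',(265,200,100,80),7)
E
```

```text
[ 0.62886445 -0.04474794  0.09867286] 0.2552001323780464 [-0.15658161  0.5151074   0.42553544] [ 0.01814863  0.07296009 -0.03981804]
```

View pics/s18.png

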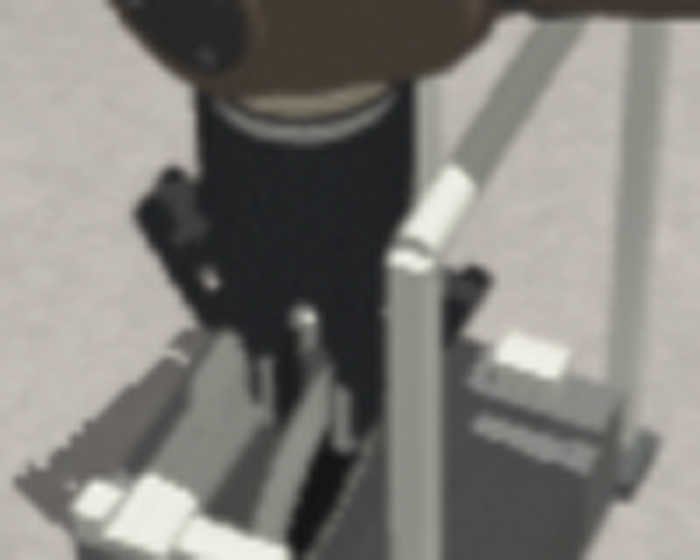

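The rim is visible between both pads, at (262,385) and (340,415), and it is nearly upright. Shutting the jaws.

Emit:
send_rows(
  rows=[
    [0,0,0,0],
    [0,0,0,0],
    [0,0,0,0],
    [0,0,0,0],
  ],
  jaw=1,
  newtons=40,
)

```text
time: 17.68
eef_pos: [0.6305, -0.0449, 0.0997]
tcp_rot: [0.704, 0.71, 0.002, 0.002]
contact_force: [5.9, 0.7, -0.4]
opening: 0.109
```

Emit:
send_rows(
  rows=[
    [0,0,0.03,0],
    [0,0,0.08,0],
    [0,0,0.15,0],
    [0,0,0.25,0],
    [0,0,0.35,0],
    [0,0,0.45,0],
    [0,0,0.55,0],
    [0,0,0.65,0],
    [0,0,0.7,0],
    [0,0,0.7,0],
  ],
)

```text
time: 18.92
eef_pos: [0.6289, -0.0448, 0.3104]
tcp_rot: [0.704, 0.711, 0.001, 0.001]
contact_force: [0.3, -0.4, -1.2]
opening: 0.109
```

```bash
python3 - <<'E'
from h import *
s=monitor.get_state();print(s['eef_pos'],s['opening'],s['contact_force'],s['wrist_torque'])
snap('side','s19',(240,80,150,150),4)
E
```

```text
[ 0.62887542 -0.04479952  0.31042328] 0.10899289129069986 [ 0.28352075 -0.43434641 -1.19631399] [-0.0003978   0.03698481 -0.01552739]
```

View pics/s19.png

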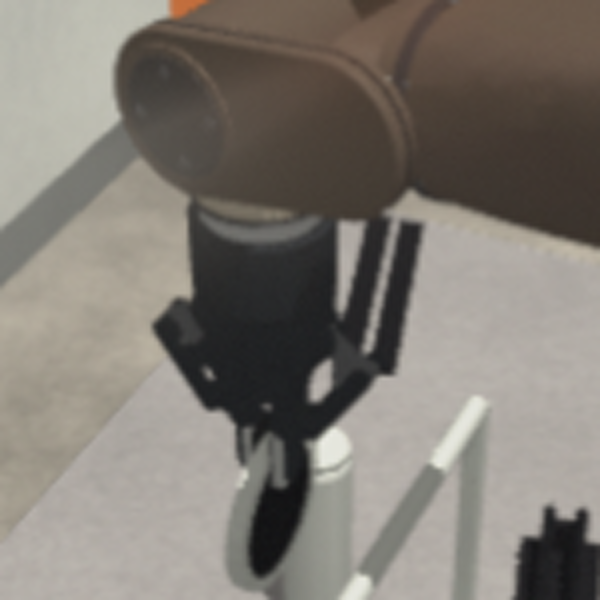

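The window is gripped flush (opening ≈ 9.3 mm) and hangs vertical. Carrying it over to the stand.

Emit:
send_rows(
  rows=[
    [0,-0.1,0,0],
    [0,-0.25,0,0],
    [0,-0.4,0,0],
    [0,-0.55,0,0.01],
    [0,-0.7,0,0.02],
    [-0.05,-0.82,0,0.03],
    [-0.15,-0.86,0,0.04],
    [-0.25,-0.86,-0.05,0.0456],
    [-0.32,-0.86,-0.15,0.0456],
    [-0.334,-0.86,-0.28,0.0456],
    [-0.334,-0.86,-0.3,0.0456],
    [-0.334,-0.86,-0.3,0.0456],
  ],
)

```text
time: 20.48
eef_pos: [0.5285, -0.3025, 0.218]
tcp_rot: [0.595, 0.804, 0.0, -0.001]
contact_force: [0.1, 0.3, -1.2]
opening: 0.108
```

```bash
python3 - <<'E'
from h import *
s=monitor.get_state();print(s['eef_pos'],s['tcp_rot'],s['opening'],s['contact_force'])
snap('side','s20',(320,120,140,140),4.2);snap('top','t20',(400,230,120,90),6)
E
```

```text
[ 0.52847154 -0.30253769  0.21800401] [ 5.94884106e-01  8.03811028e-01  6.59094815e-05 -8.52434806e-04] 0.10816223575323405 [ 0.1442775   0.31916705 -1.20020436]
```

View pics/s20.png

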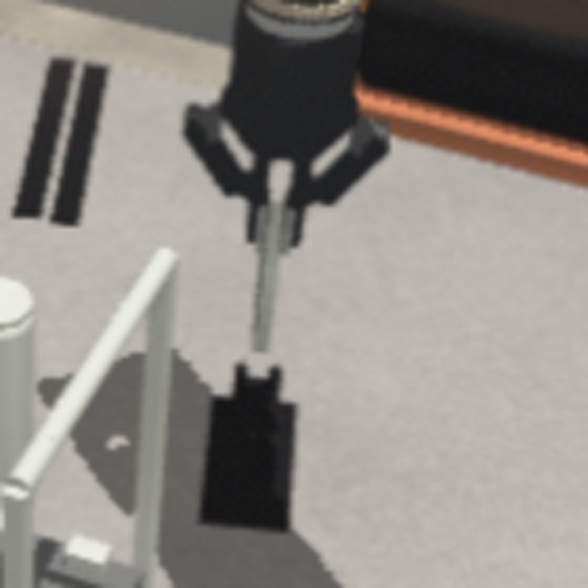

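View pics/t20.png

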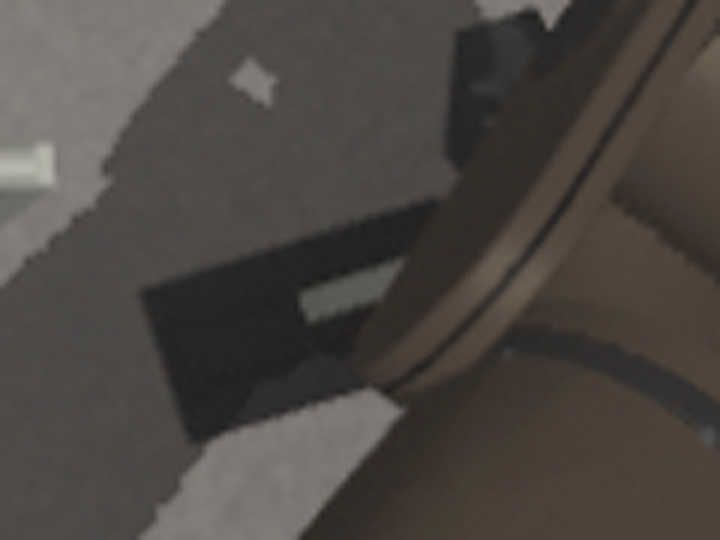

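```bash
python3 - <<'E'
from h import *
full=lambda u,v:(400+(u+.5)/6-.5,230+(v+.5)/6-.5)
sc=np.array([.52857,-.30295]);d=np.array([np.cos(np.radians(107)),np.sin(np.radians(107))]);n=np.array([-d[1],d[0]])
for nm,uv,z in(('end mid',(305,308),.173),('upper a',(298,292),.173),('upper b',(398,257),.21),('lower a',(312,323),.173),('lower b',(380,300),.205)):
    P=onz('top',[full(*uv)],z)[0,:2]-sc;print(nm,'along',(P@d*1e3).round(1),'across(n)',(P@n*1e3).round(1))
# side: window lower edge bottom ~ (259,350): at z=.123 ; top (283,165)
fs=lambda u,v:(320+(u+.5)/4.2-.5,120+(v+.5)/4.2-.5)
for z in (.123,.13):
    P=onz('side',[fs(260,350)],z)[0,:2];print('side bottom',z,((P-sc)@d*1e3).round(1),((P-sc)@n*1e3).round(1))
# slot center at far end wall tips in side, and stand corners with same view
P=onz('side',[fs(258,371)],.048)[0,:2];print('walltips mid side',((P-sc)@d*1e3).round(1),((P-sc)@n*1e3).round(1))
for uv,z in(((201,523),0),((289,530),0)):
    P=onz('side',[fs(*uv)],z)[0,:2];print('side corners',((P-sc)@d*1e3).round(1),((P-sc)@n*1e3).round(1))
# top view: stand left-end corners again
for uv,z in(((142,291),0),((190,442),0)):
    P=onz('top',[full(*uv)],z)[0,:2];print('top corners',((P-sc)@d*1e3).round(1),((P-sc)@n*1e3).round(1))
E
```

```text
end mid along 49.1 across(n) -2.8
upper a along 49.5 across(n) -8.6
upper b along 25.1 across(n) -8.8
lower a along 48.5 across(n) 2.7
lower b along 33.9 across(n) 2.5
side bottom 0.123 16.4 0.7
side bottom 0.13 24.4 0.5
walltips mid side -46.7 2.9
side corners 64.8 -26.4
side corners 62.5 35.3
top corners 60.3 -31.1
top corners 61.6 31.2
```

Both views put the window about 3 mm off the slot's centre line, on the +x side. I'll correct by 3 mm, lower to just above the walls and look again.

Emit:
send_rows(
  rows=[
    [-0.01,-0.003,-0.05,0],
    [-0.01,-0.003,-0.12,0],
    [-0.01,-0.003,-0.18,0],
    [-0.01,-0.003,-0.2,0],
    [-0.01,-0.003,-0.2,0],
  ],
)

```text
time: 21.2
eef_pos: [0.5252, -0.3034, 0.1576]
tcp_rot: [0.595, 0.804, 0.0, -0.001]
contact_force: [1.1, 0.4, -0.7]
opening: 0.11
```

```bash
python3 - <<'E'
from h import *
s=monitor.get_state();print(s['eef_pos'],s['opening'],s['contact_force'])
snap('side','s21',(345,150,80,100),6);snap('top','t21',(405,240,100,75),7)
E
```

```text
[ 0.52520567 -0.30339309  0.15762181] 0.11043567201198949 [ 1.05960364  0.36293165 -0.66625838]
```

View pics/s21.png

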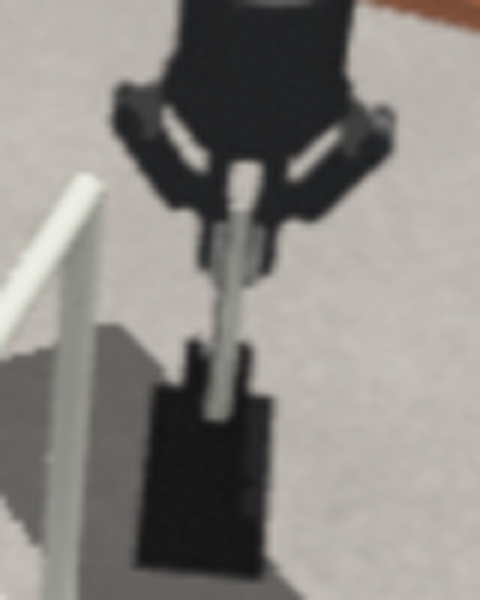

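View pics/t21.png

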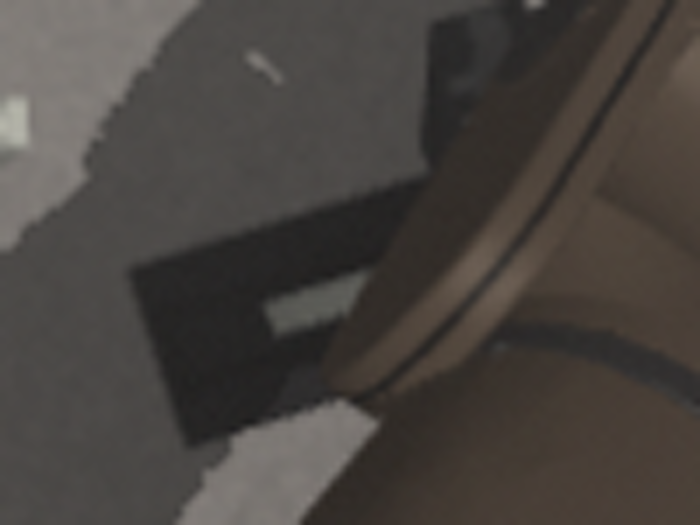

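```bash
python3 - <<'E'
from h import *
ft=lambda u,v:(405+(u+.5)/7-.5,240+(v+.5)/7-.5)
fs=lambda u,v:(345+(u+.5)/6-.5,150+(v+.5)/6-.5)
sc=np.array([.52857,-.30295]);d=np.array([np.cos(np.radians(107)),np.sin(np.radians(107))]);n=np.array([-d[1],d[0]])
def o(nm,c,uv,z):
    P=onz(c,[uv],z)[0,:2]-sc;print(nm,(P@d*1e3).round(1),(P@n*1e3).round(1))
o('top end','top',ft(270,317),.113);o('top up','top',ft(264,299),.113);o('top lo','top',ft(277,336),.113)
o('corner','top',ft(130,269),0);o('corner','top',ft(188,447),0)
for v,z in((420,.066),(380,.085)):o('side win','side',fs(218 if v==420 else 225,v),z)
o('tips l','side',fs(195,345),.048);o('tips r','side',fs(246,348),.048)
o('c','side',fs(135,567),0);o('c','side',fs(262,577),0)
E
```

```text
top end 49.9 -0.3
top up 49.9 -6.1
top lo 49.8 5.8
corner 60.5 -31.3
corner 61.3 31.7
side win 24.0 4.8
side win 15.8 5.9
tips l -48.8 -9.3
tips r -50.4 16.5
c 64.8 -27.6
c 62.4 34.8
```

Centred: the top view is within 0.5 mm and the side view within 1.5 mm. Lowering into the slot.

Emit:
send_rows(
  rows=[
    [0,0,-0.04,0],
    [0,0,-0.08,0],
    [0,0,-0.12,0],
    [0,0,-0.15,0],
    [0,0,-0.15,0],
  ],
)

```text
time: 21.92
eef_pos: [0.5249, -0.3031, 0.1122]
tcp_rot: [0.595, 0.804, 0.0, -0.001]
contact_force: [-0.6, -0.3, -0.9]
opening: 0.108
```

Emit:
send_rows(
  rows=[
    [0,0,-0.007,0],
    [0,0,-0.014,0],
    [0,0,-0.02,0],
    [0,0,-0.02,0],
  ],
)

```text
time: 22.42
eef_pos: [0.5254, -0.3036, 0.1076]
tcp_rot: [0.595, 0.804, 0.0, -0.0]
contact_force: [0.4, 0.4, -1.4]
opening: 0.116
```

```bash
python3 - <<'E'
from h import *
s=monitor.get_state();print(s['eef_pos'],s['opening'],s['contact_force'],s['wrist_torque'])
snap('side','s22',(345,170,80,100),6)
E
```

```text
[ 0.52543013 -0.3036052   0.10755728] 0.11554549988884871 [ 0.37013911  0.43244776 -1.37454388] [-0.0265232   0.0418341   0.01478507]
```

View pics/s22.png

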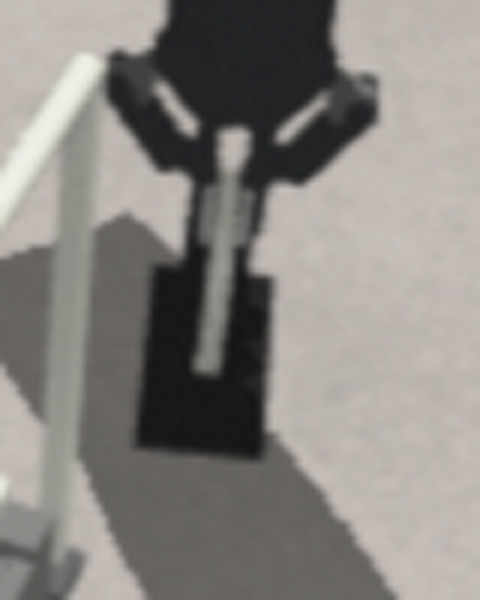

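Emit:
send_rows(
  rows=[
    [0,0,-0.005,0],
    [0,0,-0.01,0],
    [0,0,-0.01,0],
  ],
)

```text
time: 22.85
eef_pos: [0.5254, -0.3035, 0.1044]
tcp_rot: [0.595, 0.804, 0.0, -0.0]
contact_force: [0.0, -0.4, -1.2]
opening: 0.106
```

Emit:
send_rows(
  rows=[
    [0,0,-0.005,0],
    [0,0,-0.01,0],
    [0,0,-0.01,0],
  ],
)

```text
time: 23.22
eef_pos: [0.5257, -0.3038, 0.1023]
tcp_rot: [0.595, 0.804, -0.0, 0.0]
contact_force: [-1.9, 0.7, 2.8]
opening: 0.107
```

It has touched the floor: the vertical force went from -1.2 to +2.8 N at the expected height. Releasing and rising.

Emit:
send_rows(
  rows=[
    [0,0,0.003,0],
    [0,0,0.003,0],
    [0,0,0.003,0],
    [0,0,0.003,0],
    [0,0,0.1,0],
    [0,0,0.25,0],
    [0,0,0.4,0],
    [0,0,0.55,0],
    [-0.05,-0.2,0.6,0],
    [-0.15,-0.4,0.6,0],
    [-0.25,-0.6,0.6,0],
    [-0.35,-0.8,0.6,0],
    [-0.4,-0.9,0.6,0],
    [-0.4,-0.9,0.6,0],
  ],
  jaw=0.5,
)

```text
time: 24.98
eef_pos: [0.403, -0.5765, 0.2807]
tcp_rot: [0.597, 0.802, -0.0, -0.0]
contact_force: [0.4, 1.1, 0.9]
opening: 0.5
```

```bash
python3 - <<'E'
from h import *
s=monitor.get_state();print(s['time'],s['eef_pos'],s['opening'],s['contact_force'])
snap('side','s23',(255,170,160,130),5);snap('top','t23')
E
```

```text
24.975 [ 0.40297668 -0.5765144   0.2807253 ] 0.5000456248132553 [0.44339609 1.06113145 0.87420162]
```

View pics/s23.png

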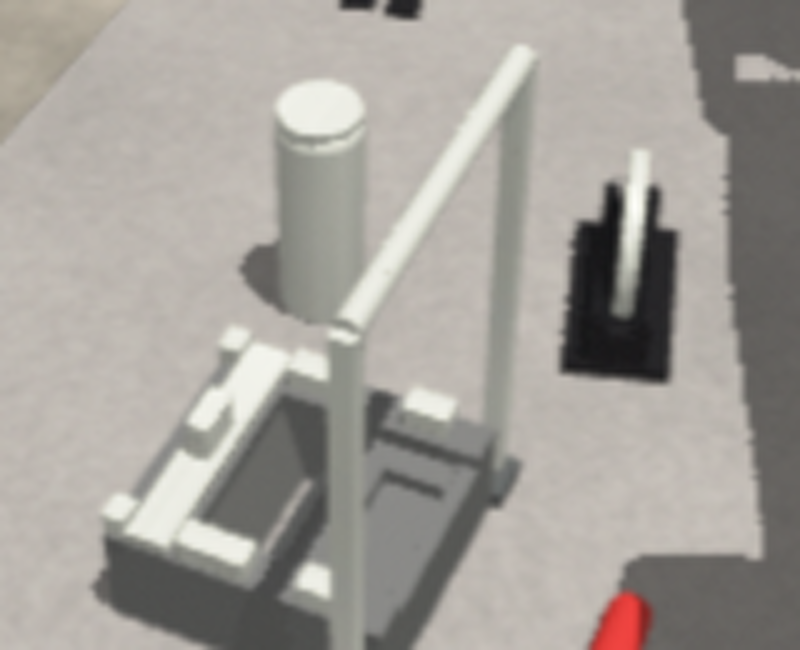

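View pics/t23.png

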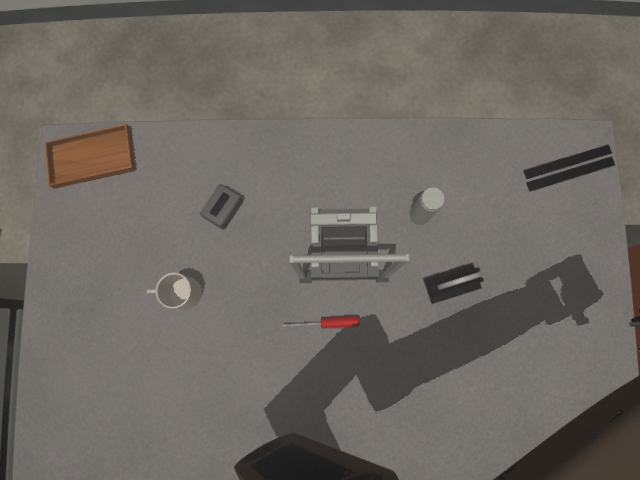

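The window stands in the slot (side view, top at (640,155)), the keeper is in the park notches and the bystanders look unmoved. A last numeric check, then I'll hand in.

```bash
python3 - <<'E'
from h import *
a=cv2.imread('pics/top0.png').astype(int);b=cv2.imread('pics/t23_raw.png').astype(int)
print('top point of window',tri((255+641/5,170+155/5),(463.5,280)))
k=onz('top',[(311,211.5),(376,211.5),(311,223),(376,223)],.074).mean(0);q=k[:2]-[.5995,-.0453];print('keeper block xy mm',(q*1e3).round(1))
for n,(x,y,w,h) in dict(battery=(195,180,52,52),driver=(280,312,84,20),spray=(410,185,38,42),mug=(145,268,60,45)).items():
    d=abs(a-b)[y:y+h,x:x+w].max(2);print(n,'changed px',(d>25).sum())
s=monitor.get_state();print(s['time'],s['contact_force'])
E
```

```text
top point of window (array([ 0.52249016, -0.29653183,  0.12360559]), np.float64(0.0020286387572116395))
keeper block xy mm [73.   0.7]
battery changed px 0
driver changed px 182
spray changed px 0
mug changed px 0
25.075 [ 0.32740245  0.25363934 -0.3837122 ]
```

```bash
python3 - <<'E'
from h import *
a=cv2.imread('pics/top0.png');b=cv2.imread('pics/t23_raw.png')
for im in(a,b):
    m=(im[:,:,2].astype(int)-im[:,:,1]>70)&(np.arange(480)[:,None]>305)&(np.arange(480)[:,None]<340)&(np.arange(640)[None]>280)&(np.arange(640)[None]<380);y,x=np.nonzero(m);print('driver',x.mean(),y.mean(),len(x))
f=lambda u,v:(280+(u+.5)/5-.5,190+(v+.5)/5-.5)
k=onz('top',[f(155,120),f(480,117),f(155,171),f(480,169)],.074);print(k.round(4),(k.mean(0)[:2]-[.5995,-.0453])*1e3)
# rim mask in both views: bright pixels near stand
s=cv2.imread('pics/s23_raw.png')
out={}
for n,im,(x,y,w,h) in(('side',s,(370,195,25,45)),('top',b,(430,265,55,30))):
    g=im[y:y+h,x:x+w].max(2);m=(g>(200 if n=='side' else 118)).astype(np.uint8);c=max(cv2.findContours(m,0,1)[0],key=cv2.contourArea).reshape(-1,2)+[x,y];out[n]=c
    print(n,cv2.minAreaRect(c.astype(np.float32)),c.min(0),c.max(0))
sc=np.array([.5255,-.3037]);d=np.array([np.cos(np.radians(107)),np.sin(np.radians(107))])
for z,t in((.110,0),(.06,50),(.06,-50)):
    P=np.r_[sc+d*t/1e3,z];print(z,t,'side',proj('side',P)[0].round(1),'top',proj('top',P)[0].round(1))
E
python3 - <<'E'
import cv2
im=cv2.imread('pics/t23_raw.png')[255:310,415:495];cv2.imwrite('pics/t24.png',cv2.resize(im,None,fx=9,fy=9,interpolation=cv2.INTER_CUBIC))
E
```

```text
driver 340.1159420289855 321.9623188405797 345
driver 339.12688821752266 321.72205438066464 331
[[ 0.6813  0.0303  0.074 ]
 [ 0.6821 -0.1178  0.074 ]
 [ 0.6575  0.0302  0.074 ]
 [ 0.6578 -0.1173  0.074 ]] [70.18637626  1.66263826]
side ((381.44000244140625, 210.41998291015625), (3.8183767795562744, 21.354625701904297), 8.130102157592773) [380 200] [384 221]
top ((460.15008544921875, 279.9500427246094), (4.427187919616699, 39.528465270996094), 71.56504821777344) [441 273] [479 287]
0.11 0 side [382.3 202.7] top [465.1 279.7]
0.06 50 side [379.6 227.3] top [437.8 288.5]
0.06 -50 side [381.6 204.3] top [479.3 275.4]
```

View pics/t24.png

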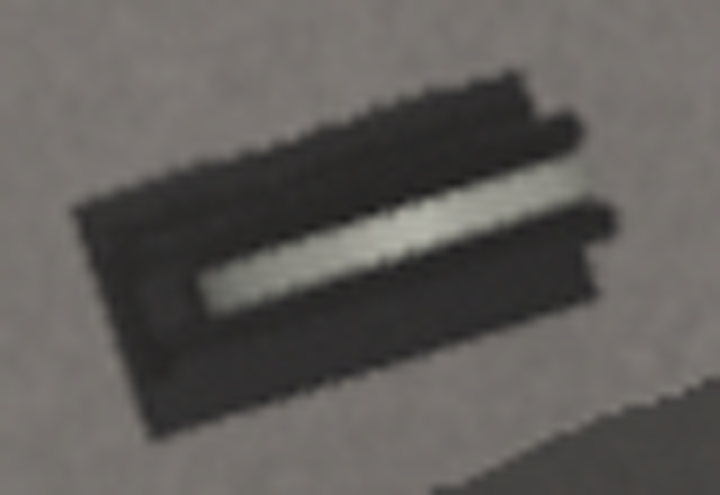

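```bash
python3 -c "
from plant import workorder
print(workorder.sign_off())"
```

```text
the job is handed in; nothing more can be done
None
```

The job is done and handed in at about 25 s: the window stands on edge in the stand's slot and the keeper is released in the park notches. The sign-off reports no verdict.

**What I did**
- **Keeper:** I lifted it out by its grip block, moved it 68 mm along the rails and set it down in the park notches.
- **Tipping:** I tipped the window with the -x finger of the open gripper, because the light bar did not leave room to press with the tool directly over the press point. It came to rest leaning in the hollow, and pictures confirmed it before I went on.
- **Gripping:** I closed the jaws over the raised edge, brought the window nearly upright as I moved it away from the bar, gripped it and lifted it out.
- **Placing:** I lowered it into the slot until the vertical force went from -1.2 N to +2.8 N at about the expected height, then let go and moved clear.

**Last checks**
- **Window:** it lies between the slot walls in the top view and stands upright in the side view. My first triangulation put its top at 124 mm instead of 110 mm, because I had picked the two pixels badly. Projecting the expected position instead matched to about 3 pixels in the side view.
- **Keeper:** it measures about (70, 1.7) mm in block axes, against the target (68, 0). That is within the notches' 2.5 mm slack in x. A quicker first estimate from rough pixels had read 73 mm.
- **Bystanders:** the battery, spray can and mug are unchanged in the images. The screwdriver area showed changed pixels; its red handle's centre moved by only about 1 pixel, which I put down to the arm's shadow crossing it.
- **Contact:** the gripper touches nothing. The largest force I read was about 6 N, while closing on the window.

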